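# Rake stained blanks out over a drying tray

## Task

Six freshly stained blocks have been tipped in a heap at one end of the drying tray. Take the rake from its rest and draw them out along the bed with its tines riding lightly on the wire mesh, so that they lie flat in one even layer, two blocks in each third of the bed's length, then put the rake back on its rest. The stain is wet and the mesh is easily overstretched: never touch a block with the gripper or bear down on the bed, and leave the other things on the bench alone.

Things in the scene. Friction and masses are not known exactly. Their poses are not given: they have to be found in the camera images.
- tray: wooden drying tray, 268 x 158 mm outside, fixed to the bench; origin on the bench under its centre, x along its length towards the heaped end, y across, z up. Rail tops 62 mm above the origin, rails 14 mm thick, clear bed 240 (x) by 130 mm (y), x = -120 to 120. The wire-mesh bed lies level 10 to 26 mm below the rail tops: how far varies with the slack of the mesh and is not measured, so feel for it.
- mesh (a joint): how far the wire-mesh bed of the tray is pressed down from where it hangs unloaded, m (0 unloaded, grows downwards). The mesh gives evenly and springs back, about 2 N per mm; pressing it with the rake by more than 8 N (4 mm) overstretches it.
- rake_grip (a point): hand rake, grip point: centre of the wooden handle, halfway up. x runs along the handle to the head, z up. Handle 22 mm wide (y), 20 mm high, from x = -95 to 75 mm; head bar at x = 75 mm, 112 mm wide, 18 mm high. Seven steel tines, 6 mm thick, 16 mm apart over 102 mm, point straight down from the head bar; their tips are at x = 75 mm, 60 mm below the handle's centre line. 160 g, balanced near the grip point.
- rest: wooden rest for the rake, fixed to the bench; origin on the bench under its centre, x along the laid rake. Base 130 x 84 x 12 mm. Two uprights at x = -50 and +50 mm, 12 mm thick and 50 mm wide, saddles 70 mm above the origin between two outward-sloping horns that reach up to 94 mm (26 mm apart at the foot, 42 mm at the top). The handle is free between the uprights.
- rest_seat (a point): point of the rest where the rake's grip point belongs: 80 mm above the rest's origin, midway between the uprights; the rake lies within 6 mm of it along the handle at the start.
- block1_centre (a point): stained wood block (throat-wedge blank), 26 (x) by 38 (y) by 16 mm (z), about 14 g, smooth; its centre. Lies on the mesh in the row nearest the tray end.
- block2_centre (a point): stained wood block (throat-wedge blank), 26 (x) by 38 (y) by 16 mm (z), about 14 g, smooth; its centre. Lies on the mesh in the row nearest the tray end.
- block3_centre (a point): stained wood block (throat-wedge blank), 26 (x) by 38 (y) by 16 mm (z), about 14 g, smooth; its centre. Lies on the mesh in the second row from the tray end.
- block4_centre (a point): stained wood block (throat-wedge blank), 26 (x) by 38 (y) by 16 mm (z), about 14 g, smooth; its centre. Lies on the mesh in the second row from the tray end.
- block5_centre (a point): stained wood block (throat-wedge blank), 26 (x) by 38 (y) by 16 mm (z), about 14 g, smooth; its centre. Lies on top of the heap, bridging the two rows.
- block6_centre (a point): stained wood block (throat-wedge blank), 26 (x) by 38 (y) by 16 mm (z), about 14 g, smooth; its centre. Lies on top of the heap, bridging the two rows.
- reamer_mid (a point): steel reamer with a wooden T bar, 130 mm long, lying on the bench; bystander, 6 mm above the bench
- punch_mid (a point): brass pin punch, 120 mm long, 12 mm thick, lying; bystander
- strip_mid (a point): brown grommet strip, 160 x 12 x 10 mm, lying; bystander
- jar_mid (a point): jar of stain, 64 mm across, 95 mm high, its middle; bystander
- brush_grip (a point): glue brush, lying at the left; bystander
- tin_mid (a point): grey enamel tin with a hinged lid, 120 x 170 mm, 80 mm high without its knob (110 mm with it), fixed; bystander, its middle

How it is judged:
On the way, in this order (a step that is already met when the one before it is completed fails the run):
1. the rake draws blocks along with its tines riding on the mesh (contact force between rake and mesh above 0.3 N and linear speed of rake above 0.01 m/s and linear speed of any of block1, block2, block3, block4, block5, block6 above 0.01 m/s), for 0.2 s.
2. the blocks lie flat on the mesh, two in each third of the bed ((x of each of block1_centre, block2_centre in the frame of tray below -0.035 m or x of each of block1_centre, block3_centre in the frame of tray below -0.035 m or x of each of block1_centre, block4_centre in the frame of tray below -0.035 m or x of each of block1_centre, block5_centre in the frame of tray below -0.035 m or x of each of block1_centre, block6_centre in the frame of tray below -0.035 m or x of each of block2_centre, block3_centre in the frame of tray below -0.035 m or x of each of block2_centre, block4_centre in the frame of tray below -0.035 m or x of each of block2_centre, block5_centre in the frame of tray below -0.035 m or x of each of block2_centre, block6_centre in the frame of tray below -0.035 m or x of each of block3_centre, block4_centre in the frame of tray below -0.035 m or x of each of block3_centre, block5_centre in the frame of tray below -0.035 m or x of each of block3_centre, block6_centre in the frame of tray below -0.035 m or x of each of block4_centre, block5_centre in the frame of tray below -0.035 m or x of each of block4_centre, block6_centre in the frame of tray below -0.035 m or x of each of block5_centre, block6_centre in the frame of tray below -0.035 m) and (x of each of block1_centre, block2_centre in the frame of tray above 0.035 m or x of each of block1_centre, block3_centre in the frame of tray above 0.035 m or x of each of block1_centre, block4_centre in the frame of tray above 0.035 m or x of each of block1_centre, block5_centre in the frame of tray above 0.035 m or x of each of block1_centre, block6_centre in the frame of tray above 0.035 m or x of each of block2_centre, block3_centre in the frame of tray above 0.035 m or x of each of block2_centre, block4_centre in the frame of tray above 0.035 m or x of each of block2_centre, block5_centre in the frame of tray above 0.035 m or x of each of block2_centre, block6_centre in the frame of tray above 0.035 m or x of each of block3_centre, block4_centre in the frame of tray above 0.035 m or x of each of block3_centre, block5_centre in the frame of tray above 0.035 m or x of each of block3_centre, block6_centre in the frame of tray above 0.035 m or x of each of block4_centre, block5_centre in the frame of tray above 0.035 m or x of each of block4_centre, block6_centre in the frame of tray above 0.035 m or x of each of block5_centre, block6_centre in the frame of tray above 0.035 m) and not (x of each of block1_centre, block2_centre, block3_centre in the frame of tray below -0.045 m or x of each of block1_centre, block2_centre, block4_centre in the frame of tray below -0.045 m or x of each of block1_centre, block2_centre, block5_centre in the frame of tray below -0.045 m or x of each of block1_centre, block2_centre, block6_centre in the frame of tray below -0.045 m or x of each of block1_centre, block3_centre, block4_centre in the frame of tray below -0.045 m or x of each of block1_centre, block3_centre, block5_centre in the frame of tray below -0.045 m or x of each of block1_centre, block3_centre, block6_centre in the frame of tray below -0.045 m or x of each of block1_centre, block4_centre, block5_centre in the frame of tray below -0.045 m or x of each of block1_centre, block4_centre, block6_centre in the frame of tray below -0.045 m or x of each of block1_centre, block5_centre, block6_centre in the frame of tray below -0.045 m or x of each of block2_centre, block3_centre, block4_centre in the frame of tray below -0.045 m or x of each of block2_centre, block3_centre, block5_centre in the frame of tray below -0.045 m or x of each of block2_centre, block3_centre, block6_centre in the frame of tray below -0.045 m or x of each of block2_centre, block4_centre, block5_centre in the frame of tray below -0.045 m or x of each of block2_centre, block4_centre, block6_centre in the frame of tray below -0.045 m or x of each of block2_centre, block5_centre, block6_centre in the frame of tray below -0.045 m or x of each of block3_centre, block4_centre, block5_centre in the frame of tray below -0.045 m or x of each of block3_centre, block4_centre, block6_centre in the frame of tray below -0.045 m or x of each of block3_centre, block5_centre, block6_centre in the frame of tray below -0.045 m or x of each of block4_centre, block5_centre, block6_centre in the frame of tray below -0.045 m) and not (x of each of block1_centre, block2_centre, block3_centre in the frame of tray above 0.045 m or x of each of block1_centre, block2_centre, block4_centre in the frame of tray above 0.045 m or x of each of block1_centre, block2_centre, block5_centre in the frame of tray above 0.045 m or x of each of block1_centre, block2_centre, block6_centre in the frame of tray above 0.045 m or x of each of block1_centre, block3_centre, block4_centre in the frame of tray above 0.045 m or x of each of block1_centre, block3_centre, block5_centre in the frame of tray above 0.045 m or x of each of block1_centre, block3_centre, block6_centre in the frame of tray above 0.045 m or x of each of block1_centre, block4_centre, block5_centre in the frame of tray above 0.045 m or x of each of block1_centre, block4_centre, block6_centre in the frame of tray above 0.045 m or x of each of block1_centre, block5_centre, block6_centre in the frame of tray above 0.045 m or x of each of block2_centre, block3_centre, block4_centre in the frame of tray above 0.045 m or x of each of block2_centre, block3_centre, block5_centre in the frame of tray above 0.045 m or x of each of block2_centre, block3_centre, block6_centre in the frame of tray above 0.045 m or x of each of block2_centre, block4_centre, block5_centre in the frame of tray above 0.045 m or x of each of block2_centre, block4_centre, block6_centre in the frame of tray above 0.045 m or x of each of block2_centre, block5_centre, block6_centre in the frame of tray above 0.045 m or x of each of block3_centre, block4_centre, block5_centre in the frame of tray above 0.045 m or x of each of block3_centre, block4_centre, block6_centre in the frame of tray above 0.045 m or x of each of block3_centre, block5_centre, block6_centre in the frame of tray above 0.045 m or x of each of block4_centre, block5_centre, block6_centre in the frame of tray above 0.045 m) and x of block1_centre in the frame of tray between -0.121 and 0.121 m and y of block1_centre in the frame of tray between -0.066 and 0.066 m and z of each of block1_centre, block2_centre, block3_centre, block4_centre, block5_centre, block6_centre in the frame of mesh_top below 0.0125 m and angle between the z axis of each of block1_centre, block2_centre, block3_centre, block4_centre, block5_centre, block6_centre and the z axis of tray, either way round below 0.2 rad and x of block2_centre in the frame of tray between -0.121 and 0.121 m and y of block2_centre in the frame of tray between -0.066 and 0.066 m and x of block3_centre in the frame of tray between -0.121 and 0.121 m and y of block3_centre in the frame of tray between -0.066 and 0.066 m and x of block4_centre in the frame of tray between -0.121 and 0.121 m and y of block4_centre in the frame of tray between -0.066 and 0.066 m and x of block5_centre in the frame of tray between -0.121 and 0.121 m and y of block5_centre in the frame of tray between -0.066 and 0.066 m and x of block6_centre in the frame of tray between -0.121 and 0.121 m and y of block6_centre in the frame of tray between -0.066 and 0.066 m), for 0.2 s.
At the end, for the whole second after the job is handed in: All six blocks lie flat and still on the mesh, none on another (either way up, tilt under 0.2 rad), two centres in each third of the bed (5 mm leeway). The rake lies still and let go on its rest, grip within 25 mm of the seat, handle within 0.12 rad of its line (all of step 2 and linear speed of each of block1, block2, block3, block4, block5, block6, rake below 0.02 m/s and distance between rake_grip and rest_seat below 0.025 m and z of rake_grip in the frame of rest between 0.074 and 0.086 m and angle between the x axis of rake_grip and the x axis of rest, either way round below 0.12 rad and contact force between the fingers and rake below 0.2 N); the robot touches nothing.
It fails at once if the rake presses the mesh with more than 8 N (contact force between rake and mesh above 8 N).
It fails at once if the mesh is pressed down more than 5 mm (value of joint mesh above 0.005 m).
It fails at once if the gripper or arm touches a block (contact force between any of the fingers, the arm and block1 above 0.3 N or contact force between any of the fingers, the arm and block2 above 0.3 N or contact force between any of the fingers, the arm and block3 above 0.3 N or contact force between any of the fingers, the arm and block4 above 0.3 N or contact force between any of the fingers, the arm and block5 above 0.3 N or contact force between any of the fingers, the arm and block6 above 0.3 N).
It fails at once if a bystander is moved more than 20 mm (distance of any of reamer_mid, punch_mid, strip_mid, jar_mid, brush_grip from where it was at the start of the episode above 0.02 m).
It also fails if it takes over 72 s, if anything falls off the work surface, if the arm or the gripper's body presses on something with over 40 N, if the wrist force passes 120 N, or if a joint passes its speed limit or range.

## Robot

A 6-joint arm with a two-finger parallel gripper is mounted at the origin on the work surface. World frame = base frame: x ahead of the robot, y to its left, z up, the work surface at z = 0. Lengths are in m, angles in rad, forces in N, time in s.
With the tool pointing down it reaches from about 0.35 to 0.85 m from the base axis. Payload 8.1 kg.
Tool frame: the origin (TCP) lies at the very end of the fingers, on their centre line; the grasp point (between the pads) lies robot.grip_point_offset behind it (robot.grip_point_offset is the distance from the TCP to the grasp point, in m); z points along the fingers, y is the line along which they close (so a half turn about z gives the same grasp; the last joint's range is limited). The gripper opens to 93 mm and grips with 3 to 60 N. Pads are 15 mm wide; open, the fingers measure 128 mm over their backs; the gripper's body (75 mm by 188 mm) begins 65 mm behind the grasp point.
Start: joints at [-1.409, 0.13, 1.488, -0, 1.523, -0.085], TCP at [0.147, -0.582, 0.192] pointing down, gripper open.
Joint ranges: [-2.96, 2.96], [-0.89, 2.26], [0.02, 2.5], [-1.34, 4.48], [0, 2.73], [-2.66, 2.66]. Speed limits (rad/s): [2.39, 2.39, 2.79, 3.14, 3.14, 3.14].

## Interface

Orientations are given as a rotation vector (axis times angle).
In Python, from plant import robot, eyes gives the robot as it stands. The module is installed in compiled form; this text tells all that it offers.
- The arm moves only by the tool apply_moves, never from a script. Its argument "steps" is one flat list of numbers, 7 for each row, row after row: the shift along the tool's x, y, z in units of 30 mm (1.0 is 30 mm), then the turn, a rotation vector about the tool's x, y, z in units of 6 degrees (1.0 is 6 degrees), then the opening in per cent of the stroke, from 0 (shut) to 100 (fully open). In form: [dx, dy, dz, ax, ay, az, fingers, dx, dy, dz, ax, ay, az, fingers, ...]. A call has 1 to 12 rows; each row shifts and turns the commanded pose from where the row before left it, along the tool's axes as they then stand; what a row does not reach is not made up. A row lasts 1/12 s, in which the tool goes at most 41.7 mm and 7.16 degrees, less where a joint would pass 70% of its speed; a pose out of reach is approached as far as the arm can. A call is refused whole if a number of a shift passes 1 or a number of a turn 1, either way. A call with a gripper value outside its range is refused whole. The fingers move at their own pace and stop on an object; "grip_force" is the grip in N (left out, the last holds). Time passes only in rows, so rows that do not move let the fingers close. It gives the time, the measured TCP pose, the force, the opening and the grip force at its end, in the units of the state.
- robot.read_state(): the state, without advancing time (a new reading comes with each control period).
- eyes.read_camera(name): name is "scene" or "top"; returns the picture (480x640x3 uint8, red, green, blue); there is no depth.
- eyes.calibration(name): a dict with "K" (3x3 intrinsics, pixels), "k1" (the pictures are not rectified: a ray, as slopes to the right and down, at radius r is drawn at 1 + k1 r^2 times it, then the intrinsics apply), "R" (3x3) and "t" (3): a world point X has camera coordinates R X + t. Camera axes: x right, y down, z forward; pixel columns grow to the right and rows downward; lengths in m; the calibration is good to about 2 mm. A picture is of the moment at which its call begins. calibration takes no time and is no camera call.
- robot.close_job(): hands the job in; it is judged then, once.
Trained networks look in the newest picture that a camera, given by its name, has taken for a name from the list of things; names that differ only in an ending like _2 or _b are one class to them, and where a whole thing is asked for, a point or a joint stands for the part that bears it (a point fixed in the world has none). Each returns a list of dicts, best first, with "conf" (0 to 1); they miss things now and then, are a little off and sometimes report something else, mostly with a low value. They report only what shows in the picture. A call takes as long as a camera call.
- eyes.search_frame(camera, thing): "rect" ([left, top, width, height] in pixels, round what is visible of it).
- eyes.place_of(camera, thing): "xy" ([column, row] in pixels: a listed point, or the origin of a listed thing).
The state is a dict: "t": time; "q": joint angles; "dq": joint speeds; "joint_torque": joint torques, N m; "tool_pos": TCP position; "orientation": TCP orientation; "force": force on the tool from outside, world axes, zero at the start; "wrist_torque": the same for the moment, N m; "opening": finger opening in m; "gripper_force": force on a finger pad.
Only numpy, scipy, OpenCV 4.12 (cv2) and the standard library are available. Lean on these libraries where they do the work, as an engineer would, in place of code of your own. Each camera call takes 0.05 s, during which the arm holds its last target. There are 200 camera calls.

## Working session

There is one attempt and no reset: what is moved stays moved. The work goes in short steps, Python scripts to look and compute and a tool call to move; the robot and the scene stay as the last step left them, time stands still between calls to the robot, and variables do not carry over. Pictures are saved under pics/ and viewed, at most 10 in all, crops included, and the job is handed in when it is done.

Besides the shell and the picture viewer there is one more tool, called after ">>>" as a command line: name --argument value ..., lists and objects as JSON in quotes. apply_moves: Moves the arm, as the interface text tells. Its arguments: {"type":"object","properties":{"steps":{"type":"array"},"grip_force":{"type":"number"}},"required":["steps"]}

```bash
mkdir -p pics; cat > h.py <<'E'
import numpy as np, cv2
from scipy.spatial.transform import Rotation as Rn
from plant import robot, eyes
def ray(cam,px):
    c=eyes.calibration(cam);K=np.array(c["K"]);R=np.array(c["R"]);t=np.array(c["t"])
    d=np.array([(px[0]-K[0,2])/K[0,0],(px[1]-K[1,2])/K[1,1]]);u=d.copy()
    for _ in range(20): u=d/(1+c["k1"]*(u@u))
    return -R.T@t, R.T@np.array([u[0],u[1],1])
def onz(cam,px,z):
    o,d=ray(cam,px); return o+d*(z-o[2])/d[2]
def proj(cam,X):
    c=eyes.calibration(cam);K=np.array(c["K"]);x=np.array(c["R"])@np.array(X)+np.array(c["t"])
    u=x[:2]/x[2];u=u*(1+c["k1"]*(u@u));return K[:2,:2]@u+K[:2,2]
def snap(cam,name):
    im=eyes.read_camera(cam);cv2.imwrite(f"pics/{name}.png",im[:,:,::-1]);return im
E
python3 - <<'E'
from h import *
snap("top","top0");snap("scene","scene0")
print({k:np.round(v,3) for k,v in robot.read_state().items()}, )
try: print(robot.grip_point_offset)
except Exception as e: print(e)
for n,z in [("tray",0),("rake_grip",.08),("rest",0),("rest_seat",.08),("block1_centre",.05),("block5_centre",.066),("jar_mid",.047),("tin_mid",.04),("reamer_mid",.006),("punch_mid",.006),("strip_mid",.005),("brush_grip",.01)]:
    for cam in ("top","scene"):
        r=eyes.place_of(cam,n)
        print(n,cam,[(np.round(a["xy"]),round(a["conf"],2),np.round(onz(cam,a["xy"],z),3)[:2]) for a in r[:6]])
for c in("top","scene"):print(np.round(ray(c,(320,240)),3))
E
```

```text
{'t': np.float64(0.1), 'q': array([-1.409,  0.131,  1.489, -0.   ,  1.523, -0.085]), 'dq': array([-0.002, -0.002, -0.004, -0.   , -0.002,  0.001]), 'joint_torque': array([ 0.0000e+00, -5.6134e+01, -4.9309e+01,  7.7000e-02,  2.9000e-02,
       -0.0000e+00]), 'tool_pos': array([ 0.147, -0.581,  0.191]), 'orientation': array([-3.116, -0.387,  0.   ]), 'force': array([-0.543,  0.91 , -0.053]), 'wrist_torque': array([ 0.035,  0.058, -0.014]), 'gripper_force': np.float64(0.0), 'opening': np.float64(0.093)}
0.0188
tray top [(array([354., 246.]), 0.61, array([ 0.536, -0.079])), (array([256., 180.]), 0.45, array([0.716, 0.195]))]
tray scene [(array([290., 257.]), 0.6, array([ 0.535, -0.072]))]
rake_grip top [(array([184., 260.]), 0.65, array([0.486, 0.36 ]))]
rake_grip scene [(array([452., 240.]), 0.67, array([0.475, 0.363])), (array([142., 214.]), 0.31, array([ 0.521, -0.517]))]
rest top [(array([194., 263.]), 0.7, array([0.484, 0.358]))]
rest scene [(array([452., 262.]), 0.67, array([0.469, 0.374])), (array([139., 212.]), 0.36, array([ 0.412, -0.597]))]
rest_seat top [(array([185., 264.]), 
[... 938 characters left out ...]
_mid top [(array([259., 285.]), 0.62, array([0.425, 0.176]))]
reamer_mid scene [(array([384., 244.]), 0.59, array([0.432, 0.18 ]))]
punch_mid top [(array([450., 274.]), 0.47, array([ 0.462, -0.344]))]
punch_mid scene [(array([209., 226.]), 0.59, array([ 0.447, -0.348]))]
strip_mid top [(array([255., 180.]), 0.77, array([0.716, 0.197])), (array([381., 235.]), 0.6, array([ 0.566, -0.153]))]
strip_mid scene []
brush_grip top [(array([118., 301.]), 0.83, array([0.379, 0.555]))]
brush_grip scene [(array([514., 243.]), 0.97, array([0.364, 0.546])), (array([255., 250.]), 0.18, array([ 0.535, -0.175]))]
[[ 0.426  0.018  1.197]
 [ 0.104 -0.004 -0.995]]
[[ 1.609  0.229  0.956]
 [-0.765 -0.154 -0.626]]
```

View pics/top0.png

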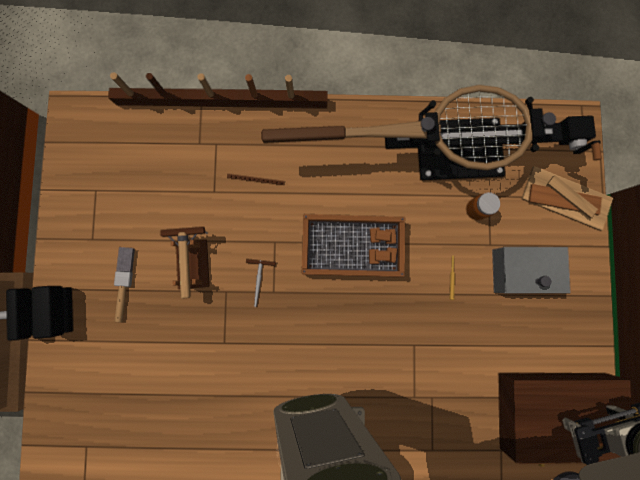

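View pics/scene0.png

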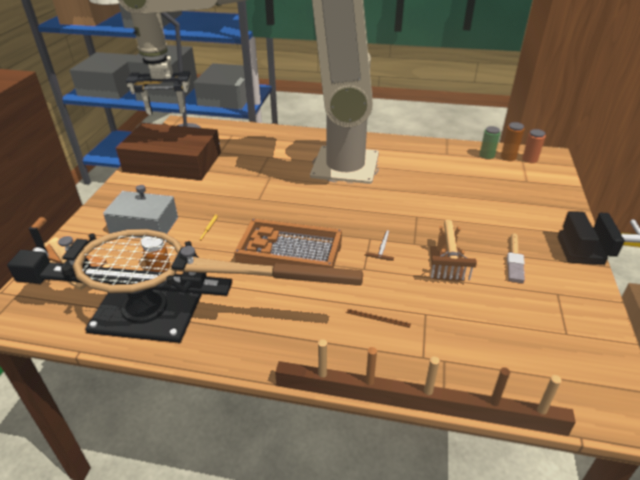

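```bash
python3 - <<'E'
import cv2,numpy as np
a=cv2.imread("pics/top0.png")
t=cv2.resize(a[200:290,290:420],None,fx=6,fy=6,interpolation=cv2.INTER_CUBIC)[:, :780]
cv2.imwrite("pics/c1.png",t)
s=cv2.resize(a[215:305,150:230],None,fx=5,fy=5,interpolation=cv2.INTER_CUBIC)
b=cv2.imread("pics/scene0.png")
s2=cv2.resize(b[210:290,425:485],None,fx=5.625,fy=5.625,interpolation=cv2.INTER_CUBIC)[:450]
cv2.imwrite("pics/c2.png",np.hstack([s,s2]))
E
```

```text
(no output)
```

View pics/c1.png

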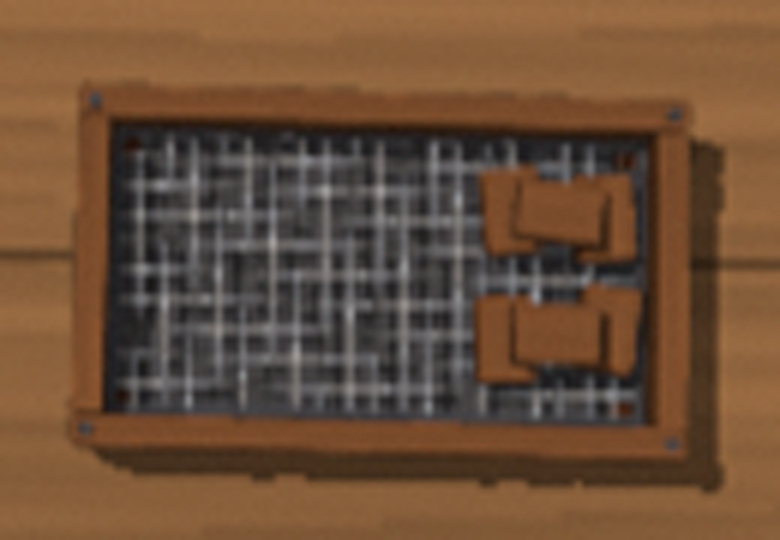

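View pics/c2.png

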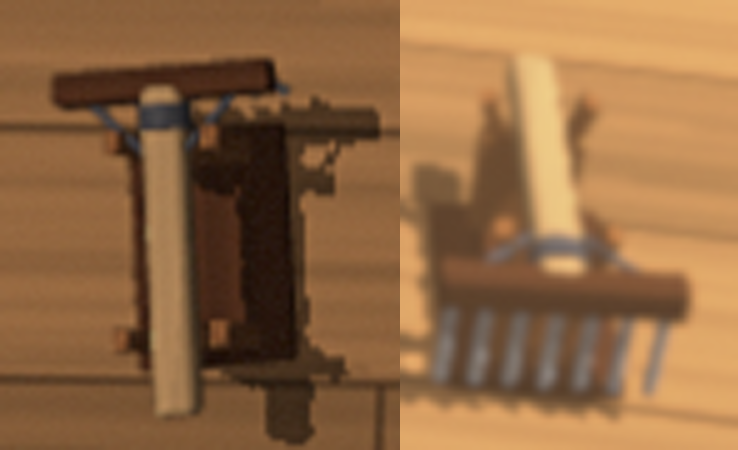

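```bash
cat >> h.py <<'E'
def pose():
    s=robot.read_state();R=Rn.from_rotvec(s["orientation"]).as_matrix()
    return np.array(s["tool_pos"]),np.arctan2(R[1,0],R[0,0]),s
def plan(wps,start=None,dec=2,vmax=40.):
    """wps: (x,y,z,psi,fingers,minrows); tool straight down. Prints rows in move units."""
    if start is None: p,psi,_=pose()
    else: p,psi=np.array(start[:3]),start[3]
    out=[]
    for x,y,z,ps,f,mn in wps:
        d=np.array([x,y,z])-p
        n=max(mn,int(np.ceil(max(np.linalg.norm(d)*1000/vmax,abs(d[2])/.03,abs(ps-psi)/np.radians(6)*1.001))))
        while True:
            q,s,rows=p.copy(),psi,[]
            for i in range(n):
                e=(np.array([x,y,z])-q)/(n-i)
                c,sn=np.cos(s),np.sin(s)   # tool x=(c,s,0), y=(s,-c,0), z=(0,0,-1)
                r=np.round([(c*e[0]+sn*e[1])/.03,(sn*e[0]-c*e[1])/.03,-e[2]/.03,0,0,-(ps-s)/(n-i)/np.radians(6)],dec)+0.
                q=q+.03*np.array([c*r[0]+sn*r[1],sn*r[0]-c*r[1],-r[2]]);s-=r[5]*np.radians(6)
                rows.append(list(r)+[f])
            if np.abs(np.array(rows)[:,:6]).max()<=1: break
            n+=1
        p,psi=q,s;out+=rows
    for k in range(0,len(out),12):
        print(f"-- call {k//12+1}:",",".join("%g"%v for r in out[k:k+12] for v in r))
    print("end",np.round(p,4),round(psi,4))
E
python3 - <<'E'
from h import *
c=[(82,88),(690,103),(685,457),(70,442)]
P=np.array([onz("top",(290+(u+.5)/6-.5,200+(v+.5)/6-.5),.062) for u,v in c])
print(np.round(P,4)); ctr=P.mean(0)
xd=(P[1]+P[2]-P[0]-P[3])/2; print("tray",ctr,"yaw",np.arctan2(xd[1],xd[0]),np.linalg.norm(xd), np.linalg.norm((P[0]+P[1]-P[2]-P[3])/2))
u=xd/np.linalg.norm(xd);v=np.array([-u[1],u[0],0])
print("inner", [np.round([(q-ctr)@u,(q-ctr)@v],3) for q in [onz("top",(290+a/6,200+b/6),.062) for a,b in [(112,122),(655,135),(650,423),(105,412)]]])
for nm,z,pts in [("ground",.06,[(485,170),(483,255),(477,292),(480,383),(635,175),(635,260),(643,290),(638,377)]),("top",.076,[(517,175),(512,235),(610,180),(605,245),(512,303),(515,360),(607,303),(605,368)])]:
    for a,b in pts:
        q=onz("top",(290+a/6,200+b/6),z)-ctr;print(nm,np.round([q@u,q@v],3))
# rake handle top ends z=.09
A=[onz("top",(150+a/5,215+b/5),.09) for a,b in[(160,88),(178,415)]]
H=[onz("top",(150+a/5,215+b/5),.089) for a,b in[(53,90),(272,78)]]
print("rake ends",np.round(A,4));d=A[0]-A[1];print(np.arctan2(d[1],d[0]),np.linalg.norm(d), "mid",(A[0]+A[1])/2,"head",np.round(H,4),np.linalg.norm(H[1]-H[0]))
E
```

```text
[[ 0.6117  0.0589  0.062 ]
 [ 0.6089 -0.2081  0.062 ]
 [ 0.4538 -0.2048  0.062 ]
 [ 0.4572  0.0615  0.062 ]]
tray [ 0.53287776 -0.07311399  0.062     ] yaw -1.5823964317266255 0.2666679926288166 0.1548676259407703
inner [array([-0.118,  0.062]), array([0.12 , 0.062]), array([ 0.118, -0.064]), array([-0.118, -0.065])]
ground [0.045 0.045]
ground [0.045 0.007]
ground [ 0.043 -0.009]
ground [ 0.044 -0.049]
ground [0.111 0.044]
ground [0.112 0.007]
ground [ 0.115 -0.006]
ground [ 0.113 -0.044]
top [0.057 0.041]
top [0.056 0.015]
top [0.098 0.04 ]
top [0.096 0.011]
top [ 0.056 -0.015]
top [ 0.057 -0.039]
top [ 0.097 -0.014]
top [ 0.096 -0.042]
rake ends [[0.5557 0.3656 0.09  ]
 [0.3908 0.3492 0.09  ]]
0.09881469884185674 0.16570605361919186 mid [0.47323117 0.357382   0.09      ] head [[0.5541 0.4204 0.089 ]
 [0.5617 0.309  0.089 ]] 0.11163125259262695
```

```bash
python3 - <<'E'
from h import *
plan([(.42,-.28,.19,1.2,100,10),(.5,.05,.19,2.2,100,10),(.483,.359,.15,3.22,100,10),(.483,.359,.064,3.22,100,4)])
E
```

```text
-- call 1: 0.81,-0.54,0,0,0,-0.65,100,0.84,-0.48,0,0,0,-0.65,100,0.87,-0.42,0,0,0,-0.65,100,0.9,-0.36,0.01,0,0,-0.65,100,0.92,-0.3,0,0,0,-0.65,100,0.94,-0.24,0.01,0,0,-0.65,100,0.95,-0.17,0,0,0,-0.65,100,0.96,-0.11,0.01,0,0,-0.65,100,0.97,-0.04,0,0,0,-0.65,100,0.97,0.02,0.01,0,0,-0.65,100,0.97,0.09,0,0,0,-0.65,100,0.96,0.15,0.01,0,0,-0.65,100
-- call 2: 0.95,0.22,0,0,0,-0.65,100,0.92,0.29,0.01,0,0,-0.65,100,0.94,-0.13,0,0,0,-0.8,100,0.94,-0.05,0,0,0,-0.8,100,0.94,0.03,0,0,0,-0.8,100,0.94,0.11,0,0,0,-0.79,100,0.92,0.19,0,0,0,-0.8,100,0.91,0.27,0,0,0,-0.79,100,0.88,0.34,0,0,0,-0.8,100,0.85,0.41,0,0,0,-0.79,100,0.81,0.48,0,0,0,-0.8,100,0.77,0.55,0,0,0,-0.79,100
-- call 3: 0.72,0.61,0,0,0,-0.8,100,0.67,0.66,0,0,0,-0.79,100,0.79,0.51,0.12,0,0,-0.89,100,0.74,0.58,0.12,0,0,-0.89,100,0.68,0.65,0.12,0,0,-0.88,100,0.62,0.71,0.12,0,0,-0.89,100,0.55,0.76,0.12,0,0,-0.88,100,0.47,0.81,0.12,0,0,-0.89,100,0.4,0.85,0.12,0,0,-0.88,100,0.32,0.88,0.12,0,0,-0.89,100,0.24,0.9,0.12,0,0,-0.88,100,0.15,0.92,0.13,0,0,-0.89,100
-- call 4: 0.06,0.93,0.12,0,0,-0.88,100,0,0,0.72,0,0,0,100,0,0,0.72,0,0,0,100,0,0,0.71,0,0,0,100,0,0,0.72,0,0,0,100
end [0.483  0.3589 0.0639] 3.2198
```

>>> apply_moves --steps '[0.81,-0.54,0,0,0,-0.65,100,0.84,-0.48,0,0,0,-0.65,100,0.87,-0.42,0,0,0,-0.65,100,0.9,-0.36,0.01,0,0,-0.65,100,0.92,-0.3,0,0,0,-0.65,100,0.94,-0.24,0.01,0,0,-0.65,100,0.95,-0.17,0,0,0,-0.65,100,0.96,-0.11,0.01,0,0,-0.65,100,0.97,-0.04,0,0,0,-0.65,100,0.97,0.02,0.01,0,0,-0.65,100,0.97,0.09,0,0,0,-0.65,100,0.96,0.15,0.01,0,0,-0.65,100]'

```text
t: 2.3
tool_pos: [0.3816, -0.322, 0.1905]
orientation: [2.705, 1.597, 0.0]
force: [0.4, 0.1, 0.6]
opening: 0.0928
gripper_force: 0.0
```

>>> apply_moves --steps '[0.95,0.22,0,0,0,-0.65,100,0.92,0.29,0.01,0,0,-0.65,100,0.94,-0.13,0,0,0,-0.8,100,0.94,-0.05,0,0,0,-0.8,100,0.94,0.03,0,0,0,-0.8,100,0.94,0.11,0,0,0,-0.79,100,0.92,0.19,0,0,0,-0.8,100,0.91,0.27,0,0,0,-0.79,100,0.88,0.34,0,0,0,-0.8,100,0.85,0.41,0,0,0,-0.79,100,0.81,0.48,0,0,0,-0.8,100,0.77,0.55,0,0,0,-0.79,100]'

```text
t: 3.3
tool_pos: [0.4869, -0.0035, 0.1902]
orientation: [1.647, 2.674, 0.0]
force: [0.2, -0.8, 0.2]
opening: 0.093
gripper_force: 0.0
```

>>> apply_moves --steps '[0.72,0.61,0,0,0,-0.8,100,0.67,0.66,0,0,0,-0.79,100,0.79,0.51,0.12,0,0,-0.89,100,0.74,0.58,0.12,0,0,-0.89,100,0.68,0.65,0.12,0,0,-0.88,100,0.62,0.71,0.12,0,0,-0.89,100,0.55,0.76,0.12,0,0,-0.88,100,0.47,0.81,0.12,0,0,-0.89,100,0.4,0.85,0.12,0,0,-0.88,100,0.32,0.88,0.12,0,0,-0.89,100,0.24,0.9,0.12,0,0,-0.88,100,0.15,0.92,0.13,0,0,-0.89,100]'

```text
t: 4.3
tool_pos: [0.4842, 0.3325, 0.1536]
orientation: [0.014, 3.141, 0.0]
force: [-0.1, 0.5, 0.7]
opening: 0.0929
gripper_force: 0.0
```

>>> apply_moves --steps '[0.06,0.93,0.12,0,0,-0.88,100,0,0,0,0,0,0,100,0,0,0,0,0,0,100]'

```text
t: 4.55
tool_pos: [0.4823, 0.3599, 0.1494]
orientation: [0.125, -3.138, 0.001]
force: [0.1, -0.7, 0.5]
opening: 0.093
gripper_force: 0.0
```

```bash
python3 - <<'E'
from h import *
p,psi,s=pose();print(np.round(p,4),psi,s["q"])
a=snap("top","top1");b=snap("scene","s1")
cv2.imwrite("pics/c3.png",np.hstack([cv2.resize(a[200:300,130:230],None,fx=4,fy=4,interpolation=2),cv2.resize(b[190:290,400:500],None,fx=4,fy=4,interpolation=2)])[:,:,::-1])
plan([(.483,.359,.064,3.22,100,5)])
E
```

```text
[0.4823 0.3599 0.1494] -3.061701348969633 [ 5.55977444e-01  1.58649915e-01  1.53472686e+00 -8.17654999e-05
  1.44931099e+00 -1.09470050e+00]
-- call 1: 0,0,0.05,0,0,-0.98,100,0,0,0.05,0,0,-0.98,100,0,0,0.05,0,0,-0.98,100,0,0,0.05,0,0,-0.98,100,0,0,0.05,0,0,-0.98,100,0,0,0.05,0,0,-0.98,100,0,0,0.05,0,0,-0.98,100,0,0,0.05,0,0,-0.98,100,0,0,0.05,0,0,-0.98,100,0,0,0.05,0,0,-0.98,100,0,0,0.05,0,0,-0.98,100,0,0,0.05,0,0,-0.98,100
-- call 2: 0,0,0.05,0,0,-0.98,100,0,0,0.05,0,0,-0.98,100,0,0,0.05,0,0,-0.98,100,0,0,0.05,0,0,-0.99,100,0,0,0.05,0,0,-0.98,100,0,0,0.05,0,0,-0.99,100,0,0,0.05,0,0,-0.98,100,0,0,0.05,0,0,-0.99,100,0,0,0.05,0,0,-0.98,100,0,0,0.05,0,0,-0.99,100,0,0,0.05,0,0,-0.98,100,0,0,0.05,0,0,-0.99,100
-- call 3: 0,0,0.05,0,0,-0.98,100,0,0,0.04,0,0,-0.99,100,0,0,0.05,0,0,-0.98,100,0,0,0.04,0,0,-0.99,100,0,0,0.05,0,0,-0.98,100,0,0,0.04,0,0,-0.99,100,0,0,0.05,0,0,-0.98,100,0,0,0.04,0,0,-0.99,100,0,0,0.05,0,0,-0.98,100,0,0,0.04,0,0,-0.99,100,0,0,0.05,0,0,-0.98,100,0,0,0.04,0,0,-0.99,100
-- call 4: 0,0,0.05,0,0,-0.98,100,0,0,0.04,0,0,-0.99,100,0,0,0.05,0,0,-0.98,100,0,0,0.04,0,0,-0.99,100,0,0,0.05,0,0,-0.98,100,0,0,0.04,0,0,-0.99,100,0,0,0.05,0,0,-0.98,100,0,0,0.04,0,0,-0.99,100,0,0,0.05,0,0,-0.98,100,0,0,0.04,0,0,-0.99,100,0,0,0.05,0,0,-0.98,100,0,0,0.04,0,0,-0.99,100
-- call 5: 0,0,0.05,0,0,-0.98,100,0,0,0.04,0,0,-0.99,100,0,0,0.05,0,0,-0.98,100,0,0,0.04,0,0,-0.99,100,0,0,0.05,0,0,-0.98,100,0,0,0.04,0,0,-0.99,100,0,0,0.05,0,0,-0.98,100,0,0,0.04,0,0,-0.99,100,0,0,0.05,0,0,-0.98,100,0,0,0.04,0,0,-0.99,100,0,0.01,0.05,0,0,-0.98,100,0,0.01,0.04,0,0,-0.99,100
-- call 6: 0,0,0.05,0,0,-0.98,100
end [0.4831 0.359  0.0639] 3.2196
```

View pics/c3.png

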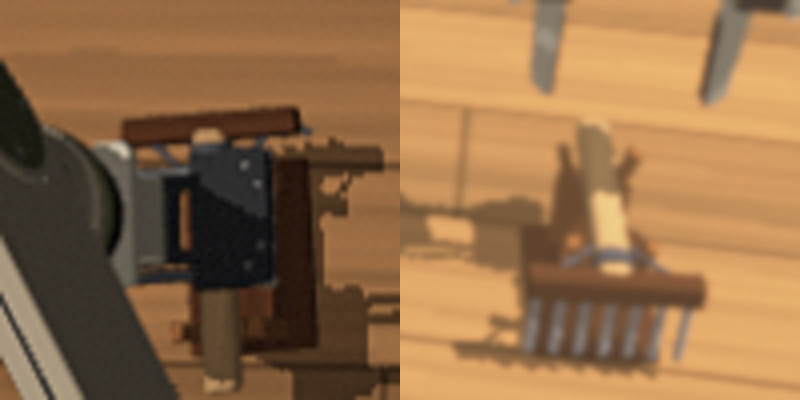

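>>> apply_moves --steps '[0,0,0.71,0,0,0,100,0,0,0.71,0,0,0,100,0,0,0.71,0,0,0,100,0,0,0.71,0,0,0,100,0,0,0,0,0,0,0,0,0,0,0,0,0,0,0,0,0,0,0,0,0,0,0,0,0,0,0,0,0,0,0,0,0,0,0,0,0,0,0,0,0,0,0,0,0,0,0,0,0,0,0,0,0,0,0,0]' --grip_force 45

```text
t: 5.65
tool_pos: [0.4832, 0.3591, 0.0654]
orientation: [-0.123, 3.139, 0.001]
force: [0.6, -0.1, 0.5]
opening: 0.044
gripper_force: 0.0
```

>>> apply_moves --steps '[0,0,0,0,0,0,0,0,0,0,0,0,0,0,0,0,0,0,0,0,0,0,0,0,0,0,0,0,0,0,0,0,0,0,0,0,0,0,0,0,0,0,0]'

```text
invalid input
```

>>> apply_moves --steps '[0,0,-0.1,0,0,0,0,0,0,-0.3,0,0,0,0,0,0,-0.6,0,0,0,0,0,0,-1,0,0,0,0,0,0,-1,0,0,0,0,0,0,-1,0,0,0,0,0,0,0,0,0,0,0,0,0,0,0,0,0,0]'

```text
t: 6.32
tool_pos: [0.4847, 0.36, 0.1887]
orientation: [-0.123, 3.134, 0.005]
force: [0.5, -0.8, -0.6]
opening: 0.0006
gripper_force: 0.0
```

```bash
python3 - <<'E'
from h import *
p,psi,s=pose();print(np.round(p,4),psi,s["force"],s["opening"],s["gripper_force"])
psi%=2*np.pi
# tray frame
T=lambda x,y:(np.array([.533,-.073])+x*np.array([np.cos(-1.582),np.sin(-1.582)])+y*np.array([-np.sin(-1.582),np.cos(-1.582)]))
# tine x in tray 0 -> grip at -.075
g=T(-.07,0);print(g)
plan([(g[0],g[1],.19,np.pi-1.582,0,20)],start=(*p,psi))
E
```

```text
[0.4847 0.36   0.1887] -3.063329573501141 [ 0.50779639 -0.82220061 -0.564051  ] 0.0005614210604531249 0.0
[ 0.53378424 -0.00300439]
-- call 1: -0.03,-0.61,0,0,0,0.79,0,-0.08,-0.6,0,0,0,0.79,0,-0.13,-0.6,0,0,0,0.79,0,-0.18,-0.58,0,0,0,0.79,0,-0.23,-0.57,0,0,0,0.79,0,-0.28,-0.54,0,0,0,0.79,0,-0.32,-0.52,0,0,0,0.79,0,-0.36,-0.49,0,0,0,0.79,0,-0.4,-0.46,0,0,0,0.79,0,-0.44,-0.42,0,0,0,0.79,0,-0.47,-0.39,0,0,0,0.8,0,-0.5,-0.35,0,0,0,0.79,0
-- call 2: -0.53,-0.3,-0.01,0,0,0.8,0,-0.56,-0.26,0,0,0,0.79,0,-0.57,-0.21,-0.01,0,0,0.8,0,-0.59,-0.16,0,0,0,0.79,0,-0.6,-0.11,-0.01,0,0,0.8,0,-0.61,-0.06,0,0,0,0.79,0,-0.61,-0.01,-0.01,0,0,0.8,0,-0.61,0.04,0,0,0,0.79,0
end [ 0.5338 -0.0029  0.1899] 1.56
```

The closing call had one number too many and was refused, so the arm lifted without the rake. I'll check that the rake hasn't shifted.

>>> apply_moves --steps '[0,0,0,0,0,0,60,0,0,0,0,0,0,60,0,0,0,0,0,0,60]'

```text
t: 6.57
tool_pos: [0.4821, 0.3584, 0.1831]
orientation: [0.123, -3.137, 0.002]
force: [-0.1, -0.5, -1.1]
opening: 0.0162
gripper_force: 0.0
```

```bash
python3 - <<'E'
from h import *
a=snap("top","top2");b=snap("scene","s2")
for cam in("top","scene"):
    r=eyes.place_of(cam,"rake_grip");print(cam,[(np.round(q["xy"],1),q["conf"],np.round(onz(cam,q["xy"],.08),3)) for q in r[:2]])
cv2.imwrite("pics/c4.png",np.hstack([cv2.resize(a[200:300,130:230],None,fx=4,fy=4,interpolation=2),cv2.resize(b[190:290,400:500],None,fx=4,fy=4,interpolation=2)])[:,:,::-1])
print(pose()[:2],pose()[2]["opening"])
E
```

```text
top [(array([183.6, 260.5]), 0.86, array([0.485, 0.361, 0.08 ]))]
scene [(array([448.6, 245.3]), 0.87, array([0.497, 0.354, 0.08 ])), (array([379.5, 316.6]), 0.74, array([0.788, 0.202, 0.08 ]))]
(array([0.48258735, 0.35868795, 0.18396638]), np.float64(-3.0633877488083807)) 0.032110214610340554
```

View pics/c4.png

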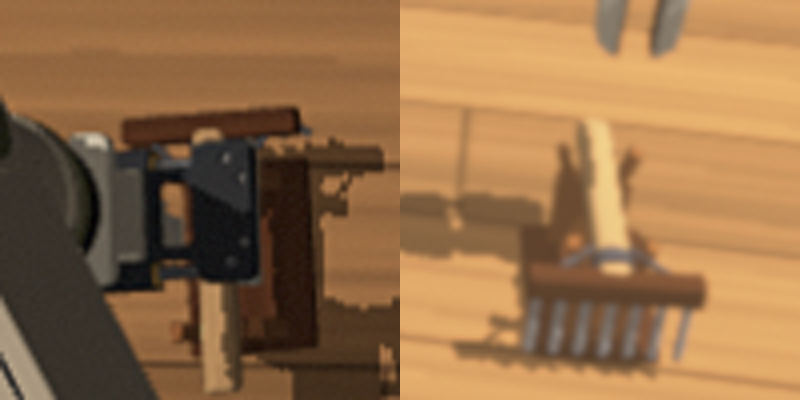

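>>> apply_moves --steps '[0,0,0,0,0,0,65,0,0,0,0,0,0,65,0,0,1,0,0,0,65,0,0,1,0,0,0,65,0,0,1,0,0,0,65,0,0,0.7,0,0,0,65,0,0,0.27,0,0,0,65,0,0,0,0,0,0,65]'

```text
t: 7.43
tool_pos: [0.4812, 0.3578, 0.063]
orientation: [0.123, -3.135, 0.004]
force: [-0.2, -0.4, -1.0]
opening: 0.0609
gripper_force: 0.0
```

>>> apply_moves --steps '[0,0,0,0,0,0,0,0,0,0,0,0,0,0,0,0,0,0,0,0,0,0,0,0,0,0,0,0,0,0,0,0,0,0,0,0,0,0,0,0,0,0,0,0,0,0,0,0,0,0,0,0,0,0,0,0,0,0,0,0,0,0,0,0,0,0,0,0,0,0]'

```text
t: 8.27
tool_pos: [0.4829, 0.3589, 0.0657]
orientation: [0.123, -3.139, 0.0]
force: [-0.3, 0.5, -0.2]
opening: 0.0012
gripper_force: 0.0
```

```bash
python3 - <<'E'
from h import *
print(proj("scene",(.4826,.3587,.184)),proj("top",(.4826,.3587,.184)), proj("scene",(.483,.359,.08)),proj("top",(.483,.359,.08)))
a=snap("top","top3");b=snap("scene","s3")
cv2.imwrite("pics/c5.png",np.hstack([cv2.resize(a[200:300,130:230],None,fx=4,fy=4,interpolation=2),cv2.resize(b[190:290,400:500],None,fx=4,fy=4,interpolation=2)])[:,:,::-1])
s=robot.read_state();print(s["opening"],s["gripper_force"])
E
```

```text
[456.69165113 210.34796775] [171.03131762 259.0952977 ] [450.52090272 242.15538066] [184.48972206 261.40210704]
0.0007403788972610207 0.0
```

View pics/c5.png

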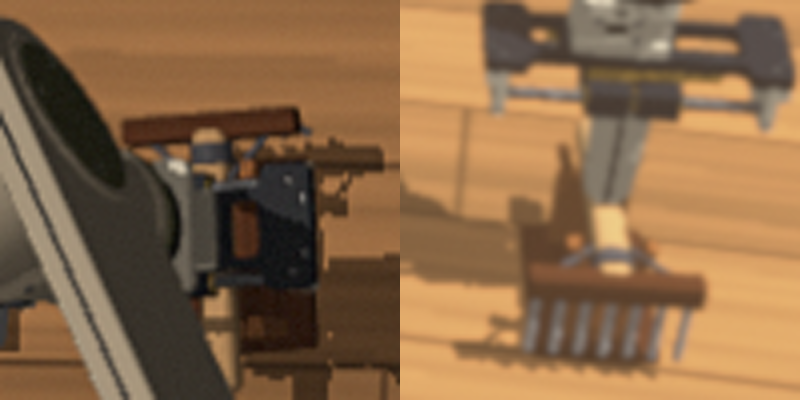

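>>> apply_moves --steps '[0,0,0,0,0,0,60,0,0,0,0,0,0,60,0,0,0,0,0,0,60,0,0,0,0,0,0,60,0,0,0,0,0,0,60,0,0,0,0,0,0,60,0,0,0,0,0,0,60,0,0,0,0,0,0,60,0,0,0.35,0,0,0,60,0,0,0.35,0,0,0,60,0,0,0,0,0,0,60]'

```text
t: 9.28
tool_pos: [0.4811, 0.3577, 0.0412]
orientation: [0.123, -3.135, 0.004]
force: [-0.2, 0.5, -0.8]
opening: 0.0557
gripper_force: 0.0
```

>>> apply_moves --steps '[0,0,0,0,0,0,0,0,0,0,0,0,0,0,0,0,0,0,0,0,0,0,0,0,0,0,0,0,0,0,0,0,0,0,0,0,0,0,0,0,0,0,0,0,0,0,0,0,0,0,0,0,0,0,0,0]'

```text
t: 9.95
tool_pos: [0.4832, 0.3592, 0.0452]
orientation: [-0.123, 3.139, 0.001]
force: [-0.2, 1.0, 1.9]
opening: 0.0214
gripper_force: 44.9
```

```bash
cat >> h.py <<'E'
TY=-1.582
def T(x,y=0): return np.array([.533,-.073])+x*np.array([np.cos(TY),np.sin(TY)])+y*np.array([-np.sin(TY),np.cos(TY)])
E
python3 - <<'E'
from h import *
g=T(.01-.075);print(g)
p0=(.4832,.3592,.0452,3.22)
plan([(p0[0],p0[1],.15,3.22,0,5),(g[0],g[1],.15,np.pi+TY-.08+.08,0,18),(g[0],g[1],.09,np.pi+TY,0,4)],start=p0)
E
```

```text
[ 0.53372822 -0.00800408]
-- call 1: 0,0,-0.7,0,0,0,0,0,0,-0.7,0,0,0,0,0,0,-0.7,0,0,0,0,0,0,-0.7,0,0,0,0,0,0,-0.69,0,0,0,0,-0.04,-0.69,0,0,0,0.88,0,-0.1,-0.68,0,0,0,0.88,0,-0.17,-0.67,0,0,0,0.88,0,-0.23,-0.65,0,0,0,0.88,0,-0.28,-0.62,0,0,0,0.88,0,-0.34,-0.6,0,0,0,0.88,0,-0.39,-0.56,0,0,0,0.88,0
-- call 2: -0.44,-0.52,0,0,0,0.88,0,-0.49,-0.48,0,0,0,0.88,0,-0.53,-0.43,0,0,0,0.88,0,-0.57,-0.38,0,0,0,0.88,0,-0.6,-0.33,0,0,0,0.88,0,-0.63,-0.27,0,0,0,0.88,0,-0.65,-0.21,0,0,0,0.88,0,-0.67,-0.15,0,0,0,0.88,0,-0.68,-0.09,0,0,0,0.89,0,-0.69,-0.03,0,0,0,0.88,0,-0.69,0.04,0,0,0,0.89,0,0,0,0.5,0,0,0,0
-- call 3: 0,0,0.5,0,0,0,0,0,0,0.5,0,0,0,0,0,0,0.5,0,0,0,0
end [ 0.5337 -0.008   0.0899] 1.5591
```

>>> apply_moves --steps '[0,0,-0.3,0,0,0,0,0,0,-0.7,0,0,0,0,0,0,-0.9,0,0,0,0,0,0,-0.9,0,0,0,0,0,0,-0.69,0,0,0,0,-0.04,-0.69,0,0,0,0.88,0,-0.1,-0.68,0,0,0,0.88,0,-0.17,-0.67,0,0,0,0.88,0,-0.23,-0.65,0,0,0,0.88,0,-0.28,-0.62,0,0,0,0.88,0,-0.34,-0.6,0,0,0,0.88,0,-0.39,-0.56,0,0,0,0.88,0]'

```text
t: 10.95
tool_pos: [0.5023, 0.2148, 0.1497]
orientation: [-0.885, -3.014, 0.001]
force: [0.9, 0.1, -1.9]
opening: 0.0219
gripper_force: 44.9
```

>>> apply_moves --steps '[-0.44,-0.52,0,0,0,0.88,0,-0.49,-0.48,0,0,0,0.88,0,-0.53,-0.43,0,0,0,0.88,0,-0.57,-0.38,0,0,0,0.88,0,-0.6,-0.33,0,0,0,0.88,0,-0.63,-0.27,0,0,0,0.88,0,-0.65,-0.21,0,0,0,0.88,0,-0.67,-0.15,0,0,0,0.88,0,-0.68,-0.09,0,0,0,0.89,0,-0.69,-0.03,0,0,0,0.88,0,-0.69,0.04,0,0,0,0.89,0,0,0,0,0,0,0,0]'

```text
t: 11.95
tool_pos: [0.5334, -0.0116, 0.1498]
orientation: [2.243, 2.198, -0.002]
force: [0.1, -0.2, -1.6]
opening: 0.0216
gripper_force: 44.9
```

```bash
python3 - <<'E'
from h import *
a=snap("top","top4");b=snap("scene","s4")
p,psi,s=pose();print(np.round(p,4),psi,s["force"],s["wrist_torque"],s["opening"],s["gripper_force"])
cv2.imwrite("pics/c6.png",np.vstack([cv2.resize(a[195:295,280:420],None,fx=4,fy=4,interpolation=2)[:300],cv2.resize(b[195:270,210:350],None,fx=4,fy=4,interpolation=2)])[:,:,::-1])
E
```

```text
[ 0.5332 -0.0088  0.1496] 1.5585740980423468 [-0.14760027  1.01614522 -2.2900151 ] [-0.00343325 -0.06234486 -0.06257319] 0.021626280387606955 44.929622411727905
```

View pics/c6.png

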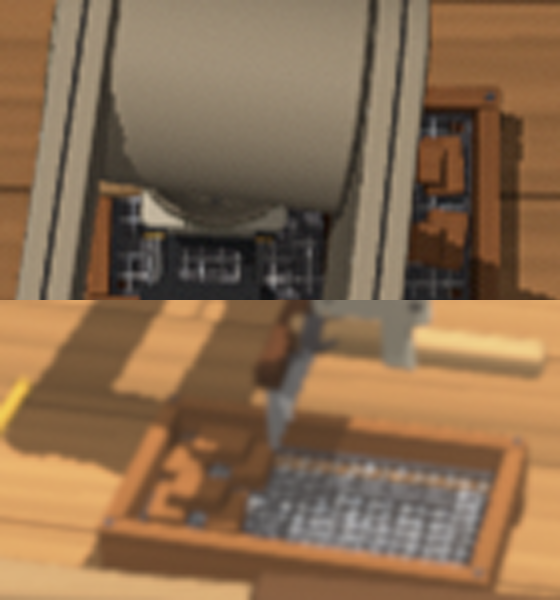

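>>> apply_moves --steps '[0,0,0.6,0,0,0,0,0,0,0.7,0,0,0,0,0,0,0.5,0,0,0,0,0,0,0.3,0,0,0,0,0,0,0.13,0,0,0,0,0,0,0,0,0,0,0,0,0,0,0,0,0,0,0,0,0,0,0,0,0]'

```text
t: 12.72
tool_pos: [0.5343, -0.0081, 0.0839]
orientation: [2.233, 2.208, 0.002]
force: [1.0, -0.9, -1.4]
opening: 0.0215
gripper_force: 44.9
```

>>> apply_moves --steps '[0,0,0.03,0,0,0,0,0,0,0,0,0,0,0]'

```text
t: 12.88
tool_pos: [0.534, -0.0083, 0.0824]
orientation: [2.234, 2.208, 0.001]
force: [0.2, -0.6, -2.8]
opening: 0.0217
gripper_force: 44.9
```

>>> apply_moves --steps '[0,0,0.03,0,0,0,0,0,0,0,0,0,0,0]'

```text
t: 13.05
tool_pos: [0.5334, -0.0083, 0.0809]
orientation: [2.235, 2.208, 0.0]
force: [0.0, 0.0, -2.8]
opening: 0.0213
gripper_force: 44.9
```

>>> apply_moves --steps '[0,0,0.03,0,0,0,0,0,0,0,0,0,0,0]'

```text
t: 13.22
tool_pos: [0.5332, -0.0083, 0.0797]
orientation: [-2.234, -2.208, 0.0]
force: [0.1, -0.4, -1.2]
opening: 0.0215
gripper_force: 44.9
```

>>> apply_moves --steps '[0,0,0.03,0,0,0,0,0,0,0,0,0,0,0]'

```text
t: 13.38
tool_pos: [0.5332, -0.0082, 0.0787]
orientation: [-2.234, -2.208, 0.0]
force: [0.3, -0.5, -0.8]
opening: 0.0215
gripper_force: 44.9
```

>>> apply_moves --steps '[0,0,0.03,0,0,0,0,0,0,0,0,0,0,0]'

```text
t: 13.55
tool_pos: [0.5332, -0.0082, 0.0778]
orientation: [-2.234, -2.208, 0.0]
force: [0.4, -0.3, -1.6]
opening: 0.0218
gripper_force: 44.9
```

>>> apply_moves --steps '[0,0,0.03,0,0,0,0,0,0,0,0,0,0,0]'

```text
t: 13.72
tool_pos: [0.5333, -0.0082, 0.077]
orientation: [-2.234, -2.208, 0.0]
force: [-0.3, 0.3, -1.2]
opening: 0.0219
gripper_force: 44.9
```

>>> apply_moves --steps '[0,0,0.03,0,0,0,0,0,0,0,0,0,0,0]'

```text
t: 13.88
tool_pos: [0.5333, -0.0082, 0.0761]
orientation: [-2.234, -2.208, 0.0]
force: [-0.5, 0.3, -3.0]
opening: 0.0219
gripper_force: 44.9
```

>>> apply_moves --steps '[0,0,0.03,0,0,0,0,0,0,0,0,0,0,0]'

```text
t: 14.05
tool_pos: [0.5333, -0.0083, 0.0752]
orientation: [-2.235, -2.208, 0.0]
force: [-0.2, -0.8, -1.9]
opening: 0.0215
gripper_force: 44.9
```

```bash
python3 - <<'E'
from h import *
L=[]
for i in range(4):
    s=robot.read_state();L.append([*s["force"],*s["wrist_torque"],s["tool_pos"][2]]);eyes.read_camera("top")
print(np.round(L,2),np.round(np.mean(L,0),3))
E
```

```text
[[-0.25 -0.77 -1.88  0.03 -0.08  0.03  0.08]
 [ 0.1   0.6  -1.28  0.03 -0.05  0.04  0.08]
 [-0.64 -0.31 -2.69  0.   -0.08 -0.04  0.08]
 [-0.69  0.11 -2.7   0.03 -0.06  0.05  0.08]] [-0.37  -0.092 -2.136  0.023 -0.068  0.019  0.075]
```

>>> apply_moves --steps '[0,0,0.03,0,0,0,0,0,0,0,0,0,0,0]'

```text
t: 14.42
tool_pos: [0.5333, -0.0083, 0.0743]
orientation: [-2.235, -2.208, 0.0]
force: [-0.1, -0.1, -1.8]
opening: 0.0214
gripper_force: 44.9
```

>>> apply_moves --steps '[0,0,0.03,0,0,0,0,0,0,0,0,0,0,0]'

```text
t: 14.58
tool_pos: [0.5332, -0.0082, 0.0733]
orientation: [-2.234, -2.208, 0.0]
force: [-0.4, -0.3, -1.2]
opening: 0.0217
gripper_force: 44.9
```

>>> apply_moves --steps '[0,0,0.03,0,0,0,0,0,0,0,0,0,0,0]'

```text
t: 14.75
tool_pos: [0.5333, -0.0082, 0.0724]
orientation: [-2.234, -2.208, 0.0]
force: [0.4, 0.3, -1.2]
opening: 0.0217
gripper_force: 44.9
```

>>> apply_moves --steps '[0,0,0.03,0,0,0,0,0,0,0,0,0,0,0]'

```text
t: 14.92
tool_pos: [0.5333, -0.0082, 0.0716]
orientation: [-2.234, -2.208, 0.0]
force: [-0.4, -0.1, -0.9]
opening: 0.0219
gripper_force: 44.9
```

>>> apply_moves --steps '[0,0,0.03,0,0,0,0,0,0,0,0,0,0,0]'

```text
t: 15.08
tool_pos: [0.5333, -0.0082, 0.0707]
orientation: [-2.235, -2.208, 0.0]
force: [0.5, -0.5, -1.3]
opening: 0.0217
gripper_force: 44.9
```

```bash
python3 - <<'E'
from h import *
L=[]
for i in range(4):
    s=robot.read_state();L.append([*s["force"],*s["wrist_torque"],s["tool_pos"][2]]);eyes.read_camera("top")
print(np.round(np.mean(L,0),3))
E
```

```text
[ 0.041 -0.225 -1.626  0.014 -0.092 -0.016  0.071]
```

>>> apply_moves --steps '[0,0,0.03,0,0,0,0,0,0,0,0,0,0,0]'

```text
t: 15.45
tool_pos: [0.5333, -0.0083, 0.0698]
orientation: [-2.235, -2.208, 0.0]
force: [-0.4, 0.5, -1.8]
opening: 0.0217
gripper_force: 44.9
```

>>> apply_moves --steps '[0,0,0.03,0,0,0,0,0,0,0,0,0,0,0]'

```text
t: 15.62
tool_pos: [0.5332, -0.0082, 0.0688]
orientation: [-2.234, -2.208, 0.0]
force: [0.2, -0.1, -2.2]
opening: 0.0217
gripper_force: 44.9
```

```bash
cat >> h.py <<'E'
def feel(n=3):
    L=[]
    for i in range(n):
        s=robot.read_state();L.append([*s["force"],*s["wrist_torque"],s["tool_pos"][2]]);eyes.read_camera("top")
    print(np.round(np.mean(L,0),4),s["t"])
E
python3 -c "
from h import *
feel()"
```

```text
[ 4.0770e-01 -2.6640e-01 -1.9427e+00  7.0000e-04 -8.4800e-02  2.5000e-03
  6.8900e-02] 15.7167
```

>>> apply_moves --steps '[0,0,0.03,0,0,0,0,0,0,0,0,0,0,0]'

```text
t: 15.93
tool_pos: [0.5333, -0.0083, 0.068]
orientation: [-2.235, -2.208, 0.0]
force: [0.3, 0.3, -1.2]
opening: 0.0213
gripper_force: 44.9
```

>>> apply_moves --steps '[0,0,0.03,0,0,0,0,0,0,0,0,0,0,0]'

```text
t: 16.1
tool_pos: [0.5333, -0.0083, 0.067]
orientation: [-2.234, -2.208, 0.0]
force: [-0.6, 0.6, -2.6]
opening: 0.0215
gripper_force: 44.9
```

>>> apply_moves --steps '[0,0,0.03,0,0,0,0,0,0,0,0,0,0,0]'

```text
t: 16.27
tool_pos: [0.5332, -0.0082, 0.0661]
orientation: [-2.234, -2.208, 0.0]
force: [0.1, 0.1, -2.1]
opening: 0.0215
gripper_force: 44.9
```

```bash
python3 -c "
from h import *
feel()"
```

```text
[-0.1546 -0.1497 -1.8064 -0.0098 -0.0785 -0.0287  0.0662] 16.3667
```

>>> apply_moves --steps '[0,0,0.03,0,0,0,0,0,0,0,0,0,0,0]'

```text
t: 16.58
tool_pos: [0.5333, -0.0082, 0.0653]
orientation: [-2.235, -2.208, 0.0]
force: [0.5, -0.1, -1.0]
opening: 0.0215
gripper_force: 44.9
```

>>> apply_moves --steps '[0,0,0.03,0,0,0,0,0,0,0,0,0,0,0]'

```text
t: 16.75
tool_pos: [0.5332, -0.0082, 0.0643]
orientation: [-2.234, -2.208, 0.0]
force: [0.4, 0.1, -1.8]
opening: 0.0218
gripper_force: 44.9
```

```bash
python3 -c "
from h import *
feel(4)"
```

```text
[ 2.2980e-01  2.5550e-01 -1.8795e+00 -1.5300e-02 -6.5300e-02  2.0000e-04
  6.4400e-02] 16.9
```

>>> apply_moves --steps '[0,0,0.03,0,0,0,0,0,0,0,0,0,0,0]'

```text
t: 17.12
tool_pos: [0.5333, -0.0082, 0.0635]
orientation: [-2.235, -2.208, 0.0]
force: [-0.3, -0.7, -2.6]
opening: 0.0216
gripper_force: 44.9
```

>>> apply_moves --steps '[0,0,0.03,0,0,0,0,0,0,0,0,0,0,0]'

```text
t: 17.28
tool_pos: [0.5333, -0.0082, 0.0626]
orientation: [-2.234, -2.208, 0.0]
force: [0.1, -0.1, -2.5]
opening: 0.0215
gripper_force: 44.9
```

```bash
python3 -c "
from h import *
feel(4)"
```

```text
[-0.1355 -0.4855 -1.7655  0.0419 -0.0931  0.0047  0.0626] 17.4333
```

>>> apply_moves --steps '[0,0,0.03,0,0,0,0,0,0,0,0,0,0,0]'

```text
t: 17.65
tool_pos: [0.5335, -0.0082, 0.0618]
orientation: [2.234, 2.208, 0.0]
force: [0.3, 0.4, -0.7]
opening: 0.0216
gripper_force: 44.9
```

>>> apply_moves --steps '[0,0,0.03,0,0,0,0,0,0,0,0,0,0,0]'

```text
t: 17.82
tool_pos: [0.5335, -0.0082, 0.061]
orientation: [2.234, 2.208, 0.0]
force: [-0.4, 0.6, 0.8]
opening: 0.0215
gripper_force: 44.9
```

```bash
python3 -c "
from h import *
feel(4)"
```

```text
[-0.2978  0.7558  0.2995  0.0449 -0.1021 -0.0051  0.0611] 17.9667
```

>>> apply_moves --steps '[0,0,-0.6,0,0,0,0,0,0,-0.9,0,0,0,0,0,0,0,0,0,0,0,-0.67,0,0,0,0,0,0,-0.9,0,0,0,0,0,0,-0.9,0,0,0,0,0,0,-0.67,0,0,0,0,0,0,-0.2,0,0,0,0,0,0,0,0,0,0,0,0,0,0,0,0,0,0,0,0,0]'

```text
invalid input
```

```bash
python3 - <<'E'
from h import *
a=snap("top","top5");b=snap("scene","s5")
p,psi,s=pose();print(np.round(p,4),psi)
u=np.array([np.cos(TY),np.sin(TY)]);d=p[:2]-T(0);print("grip tray",d@u,d@np.array([-u[1],u[0]]))
cv2.imwrite("pics/c7.png",cv2.resize(b[195:275,210:330],None,fx=6,fy=6,interpolation=2)[:,:,::-1])
for yy in(-.05,.05):
  for xx in (.10,.11,.12): w=T(xx,yy);print(xx,yy,(np.array(proj("scene",(*w,p[2]-.025)))-[210,195])*6)
for xx in (.12,.045):w=T(xx,0);print((np.array(proj("scene",(*w,.062)))-[210,195])*6)
E
```

```text
[ 0.5335 -0.0082  0.0611] 1.5589657561449932
grip tray -0.0648126272105916 -0.00021492892270588728
0.1 -0.05 [304.74182024 220.78414715]
0.11 -0.05 [284.93649782 218.24538097]
0.12 -0.05 [265.17630924 215.71239589]
0.1 0.05 [241.06059174 351.74291579]
0.11 0.05 [220.27458486 348.910457  ]
0.12 0.05 [199.5383298  346.08490116]
[228.23581159 236.05632604]
[382.85356879 256.10204642]
```

View pics/c7.png

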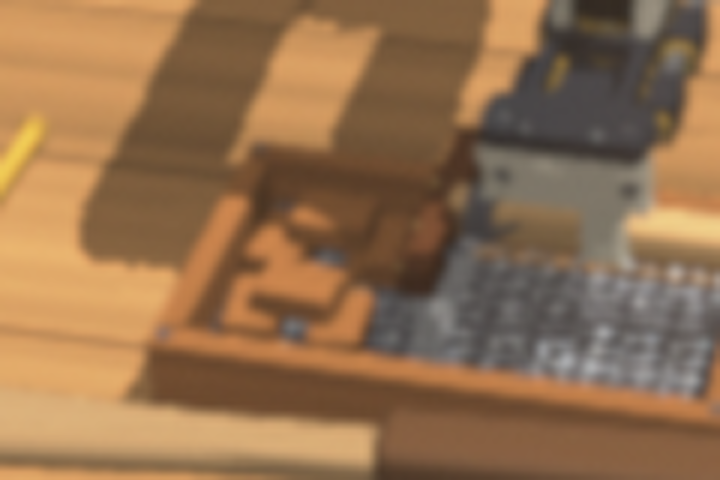

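```bash
python3 - <<'E'
from h import *
for xx in (0,.01,.02): w=T(xx,.051);print(xx,(np.array(proj("scene",(*w,.037)))-[210,195])*6, (np.array(proj("scene",(*w,.088)))-[210,195])*6)
b=cv2.imread("pics/s5.png")
print("row px",[ (c,b[252,c].tolist()) for c in range(270,292)])
E
```

```text
0 [451.05136664 380.32933225] [445.77919956 293.09015065]
0.01 [429.73517829 377.42338824] [423.97591038 290.22696023]
0.02 [408.47127386 374.52470177] [402.22729727 287.37099881]
row px [(270, [52, 72, 101]), (271, [66, 72, 87]), (272, [77, 79, 86]), (273, [85, 85, 90]), (274, [91, 91, 94]), (275, [89, 90, 92]), (276, [81, 82, 84]), (277, [80, 80, 83]), (278, [90, 91, 93]), (279, [99, 101, 103]), (280, [101, 103, 105]), (281, [100, 102, 104]), (282, [102, 104, 105]), (283, [101, 103, 105]), (284, [98, 98, 100]), (285, [99, 99, 100]), (286, [100, 101, 103]), (287, [100, 101, 104]), (288, [89, 91, 94]), (289, [79, 80, 84]), (290, [79, 80, 84]), (291, [93, 96, 99])]
```

>>> apply_moves --steps '[0,0,-0.6,0,0,0,0,0,0,-0.9,0,0,0,0,-0.67,0,0,0,0,0,0,-0.9,0,0,0,0,0,0,-0.9,0,0,0,0,0,0,-0.67,0,0,0,0,0,0,-0.2,0,0,0,0,0,0,0,0,0,0,0,0,0]'

```text
t: 18.78
tool_pos: [0.5318, -0.1099, 0.1056]
orientation: [-2.237, -2.205, 0.001]
force: [-0.2, 0.2, -2.0]
opening: 0.0217
gripper_force: 44.9
```

```bash
python3 - <<'E'
from h import *
p,psi,s=pose();print(np.round(p,4),psi,s["force"])
u=np.array([np.cos(TY),np.sin(TY)]);d=p[:2]-T(0);print("grip tray",d@u,d@np.array([-u[1],u[0]]))
b=snap("scene","s6")
E
```

```text
[ 0.5318 -0.1099  0.1056] 1.5566019650880611 [-0.2426811   0.16170572 -1.97189693]
grip tray 0.03688613098824252 -0.0007849481650403466
```

>>> apply_moves --steps '[0,0,0.35,0,0,0,0,0,0,0.35,0,0,0,0,0,0,0,0,0,0,0,0.1,0,0,0,0,0,0,0.17,0,0,0,0,0,0,0.17,0,0,0,0,0,0,0.17,0,0,0,0,0,0,0.17,0,0,0,0,0,0,0.17,0,0,0,0,0,0,0.17,0,0,0,0,0,0,0.17,0,0,0,0,0,0,0.17,0,0,0,0,0,0]'

```text
t: 19.83
tool_pos: [0.5327, -0.0641, 0.085]
orientation: [2.234, 2.208, 0.0]
force: [0.5, 0.5, -2.3]
opening: 0.0217
gripper_force: 44.9
```

>>> apply_moves --steps '[0.17,0,0,0,0,0,0,0.17,0,0,0,0,0,0,0.17,0,0,0,0,0,0,0.17,0,0,0,0,0,0,0.17,0,0,0,0,0,0,0.17,0,0,0,0,0,0,0.1,0,0,0,0,0,0,0,0,0,0,0,0,0,0,0,0,0,0,0,0]'

```text
t: 20.58
tool_pos: [0.5331, -0.0309, 0.0849]
orientation: [2.234, 2.209, -0.0]
force: [0.3, 0.6, -2.7]
opening: 0.0216
gripper_force: 44.9
```

```bash
cat >> h.py <<'E'
def gt():
    p,psi,s=pose();u=np.array([np.cos(TY),np.sin(TY)]);d=p[:2]-T(0);print("grip tray",np.round([d@u,d@np.array([-u[1],u[0]]),p[2],psi],4),"tine",round(d@u+.075,4),np.round(s["force"],2),s["t"])
E
python3 -c "
from h import *
gt();snap('scene','s7');snap('top','t7')"
```

```text
grip tray [-4.2100e-02 -4.0000e-04  8.4900e-02  1.5593e+00] tine 0.0329 [ 0.27  0.57 -2.65] 20.5833
```

>>> apply_moves --steps '[0,0,-0.5,0,0,0,0,0,0,-1,0,0,0,0,0.9,0,-1,0,0,0,0,0.9,0,-0.6,0,0,0,0,0,0,0,0,0,0,0]'

```text
t: 21.1
tool_pos: [0.5367, 0.0261, 0.1837]
orientation: [2.229, 2.207, 0.011]
force: [0.5, 0.3, -1.5]
opening: 0.022
gripper_force: 44.9
```

```bash
python3 - <<'E'
from h import *
gt()
b=snap("scene","s8");a=snap("top","t8")
def rect(img,cam,z,S=3.0):
    # orthographic tray view at plane z: x 130..-130 mm horizontally, y +-70
    out=np.zeros((int(140*S),int(260*S),3),np.uint8)
    mx=np.zeros(out.shape[:2],np.float32);my=mx.copy()
    c=eyes.calibration(cam);K=np.array(c["K"]);R=np.array(c["R"]);t=np.array(c["t"])
    J,I=np.meshgrid(np.arange(out.shape[1]),np.arange(out.shape[0]))
    x=J/S/1000-.13;y=.07-I/S/1000
    W=np.stack([*(T(0)[:,None,None]+x*np.array([np.cos(TY),np.sin(TY)])[:,None,None]+y*np.array([-np.sin(TY),np.cos(TY)])[:,None,None]),np.full(x.shape,z)],-1)
    C=W@R.T+t;u=C[...,:2]/C[...,2:];r=(u**2).sum(-1,keepdims=True);u=u*(1+c["k1"]*r)
    return cv2.remap(img,(u[...,0]*K[0,0]+K[0,2]).astype(np.float32),(u[...,1]*K[1,1]+K[1,2]).astype(np.float32),cv2.INTER_CUBIC)
o1=rect(b,"scene",.053);o2=rect(a,"top",.053)
o=np.vstack([o1,o2])
o=cv2.resize(o,None,fx=.7,fy=.7,interpolation=3)
for k in range(-12,13,2):
    X=int((k*10+130)*2.1);cv2.line(o,(X,0),(X,588),(255,255,0) if k else (255,0,0),1)
cv2.imwrite("pics/c8.png",o[:,:,::-1]);print(o.shape)
E
```

```text
grip tray [-0.0992  0.0026  0.1837  1.5605] tine -0.0242 [ 0.54  0.34 -1.54] 21.1
(588, 546, 3)
```

View pics/c8.png

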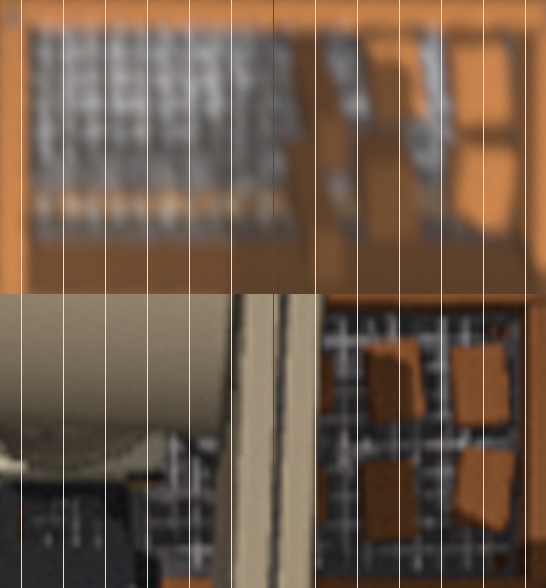

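>>> apply_moves --steps '[-0.75,0,0.4,0,0,0,0,-0.95,0,0.6,0,0,0,0,-0.95,0,0.6,0,0,0,0,-0.7,0,0.5,0,0,0,0,0,0,0.33,0,0,0,0,0,0,0,0,0,0,0,0,0,0,0,0,0,0,0,0,0,0,0,0,0,0,0,0,0,0,0,0]'

```text
t: 21.95
tool_pos: [0.5332, -0.077, 0.106]
orientation: [2.233, 2.208, 0.001]
force: [0.2, -0.2, -0.8]
opening: 0.0216
gripper_force: 44.9
```

```bash
python3 - <<'E'
from h import *
gt();b=snap("scene","s9")
for xx in (.07,.08,.09): w=T(xx,.051);print(xx,np.round(proj("scene",(*w,.080)),1),np.round(proj("scene",(*w,.105)),1))
y=int(proj("scene",(*T(.08,.051),.092))[1]);print(y,[(c,b[y,c].tolist()) for c in range(248,276)])
E
```

```text
grip tray [4.0000e-03 3.0000e-04 1.0600e-01 1.5599e+00] tine 0.079 [ 0.17 -0.2  -0.8 ] 21.95
0.07 [259.3 242.8] [258.6 235.6]
0.08 [255.7 242.4] [255.  235.1]
0.09 [252.2 241.9] [251.4 234.6]
238 [(248, [75, 53, 36]), (249, [74, 53, 37]), (250, [80, 58, 41]), (251, [89, 62, 41]), (252, [93, 65, 44]), (253, [95, 77, 65]), (254, [100, 93, 89]), (255, [100, 97, 95]), (256, [96, 90, 85]), (257, [94, 80, 71]), (258, [90, 69, 54]), (259, [83, 59, 42]), (260, [78, 58, 43]), (261, [77, 64, 56]), (262, [86, 81, 78]), (263, [93, 92, 91]), (264, [90, 89, 88]), (265, [88, 86, 86]), (266, [91, 85, 83]), (267, [94, 78, 69]), (268, [100, 72, 52]), (269, [104, 71, 46]), (270, [105, 72, 47]), (271, [105, 72, 47]), (272, [104, 72, 46]), (273, [106, 73, 46]), (274, [105, 72, 46]), (275, [99, 69, 45])]
```

>>> apply_moves --steps '[0.04,0,0.35,0,0,0,0,0,0,0.33,0,0,0,0,0,0,0.2,0,0,0,0,0,0,0.1,0,0,0,0,0,0,0.05,0,0,0,0,0,0,0,0,0,0,0]'

```text
t: 22.5
tool_pos: [0.5321, -0.0762, 0.0734]
orientation: [-2.234, -2.208, 0.001]
force: [0.5, -0.6, -2.0]
opening: 0.0219
gripper_force: 44.9
```

```bash
python3 -c "
from h import *
feel(4);gt()"
```

```text
[-0.083   0.0097 -1.8444 -0.0085 -0.0882 -0.0142  0.074 ] 22.65
grip tray [ 0.0035 -0.      0.0746  1.5589] tine 0.0785 [-0.12 -0.06 -2.14] 22.7
```

>>> apply_moves --steps '[0,0,0.2,0,0,0,0,0,0,0.15,0,0,0,0,0,0,0.06,0,0,0,0,0,0,0,0,0,0,0,0,0,0,0,0,0,0]'

```text
t: 23.12
tool_pos: [0.5325, -0.0763, 0.0617]
orientation: [-2.234, -2.208, 0.0]
force: [-0.2, 0.1, 0.1]
opening: 0.0215
gripper_force: 44.9
```

>>> apply_moves --steps '[0,0,0.03,0,0,0,0,0,0,0,0,0,0,0]'

```text
t: 23.28
tool_pos: [0.5326, -0.0763, 0.061]
orientation: [-2.235, -2.208, -0.0]
force: [-0.2, -0.2, -1.0]
opening: 0.0218
gripper_force: 44.9
```

```bash
python3 -c "
from h import *
feel(5);gt()"
```

```text
[-0.4175  0.7344 -0.0142 -0.0128  0.0407 -0.0432  0.0611] 23.4833
grip tray [ 3.3000e-03 -4.0000e-04  6.1100e-02  1.5589e+00] tine 0.0783 [0.36 1.95 0.26] 23.5333
```

>>> apply_moves --steps '[0.08,0,0,0,0,0,0,0.12,0,0,0,0,0,0,0.17,0,0,0,0,0,0,0.17,0,0,0,0,0,0,0.17,0,0,0,0,0,0,0.17,0,0,0,0,0,0]'

```text
t: 24.03
tool_pos: [0.5329, -0.0493, 0.061]
orientation: [2.234, 2.208, 0.0]
force: [-0.4, -1.6, 0.1]
opening: 0.0211
gripper_force: 44.9
```

>>> apply_moves --steps '[0.17,0,0,0,0,0,0,0.17,0,0,0,0,0,0,0.17,0,0,0,0,0,0,0.17,0,0,0,0,0,0,0.17,0,0,0,0,0,0,0.17,0,0,0,0,0,0]'

```text
t: 24.53
tool_pos: [0.5332, -0.0188, 0.0609]
orientation: [2.235, 2.208, 0.0]
force: [0.2, -1.6, 0.5]
opening: 0.0216
gripper_force: 44.9
```

```bash
python3 -c "
from h import *
feel(3);gt();snap('scene','s10')"
```

```text
[-0.1976  0.4741  0.0111 -0.1271 -0.086   0.0168  0.0609] 24.6333
grip tray [-5.4500e-02 -4.0000e-04  6.1000e-02  1.5596e+00] tine 0.0205 [0.7  1.25 1.22] 24.6833
```

>>> apply_moves --steps '[0.12,0,0,0,0,0,0,0.17,0,0,0,0,0,0,0.17,0,0,0,0,0,0,0.17,0,0,0,0,0,0,0.17,0,0,0,0,0,0,0.12,0,0,0,0,0,0,0.05,0,0,0,0,0,0,0,0,0,0,0,0,0,-0.1,0,0,0,0,0,0]'

```text
t: 25.48
tool_pos: [0.5336, 0.0076, 0.061]
orientation: [-2.233, -2.209, -0.001]
force: [0.3, 0.7, 0.9]
opening: 0.0216
gripper_force: 44.9
```

```bash
python3 -c "
from h import *
gt();snap('scene','s11')"
```

```text
grip tray [-8.0600e-02 -3.0000e-04  6.1000e-02  1.5597e+00] tine -0.0056 [0.29 0.73 0.94] 25.4833
```

>>> apply_moves --steps '[0,0,-0.3,0,0,0,0,0,0,-0.8,0,0,0,0,0,0,-1,0,0,0,0,0,0,-0.9,0,0,0,0,0,0,0,0,0,0,0,0,0,0,0,0,0,0]'

```text
t: 26.03
tool_pos: [0.5351, 0.0064, 0.1535]
orientation: [2.233, 2.205, 0.005]
force: [-0.7, 0.1, -2.9]
opening: 0.0214
gripper_force: 44.9
```

```bash
python3 - <<'E'
from h import *
eyes.read_camera("scene");eyes.read_camera("scene");gt()
plan([(.4832,.3592,.15,3.22,0,20)])
E
```

```text
grip tray [-7.9600e-02 -1.0000e-03  1.5010e-01  1.5586e+00] tine -0.0046 [ 0.36 -0.19 -1.76] 26.1333
-- call 1: 0.59,-0.09,0,0,0,-0.79,0,0.59,-0.04,0,0,0,-0.79,0,0.59,0.01,0,0,0,-0.79,0,0.59,0.06,0,0,0,-0.79,0,0.58,0.11,0,0,0,-0.79,0,0.57,0.15,0,0,0,-0.79,0,0.56,0.2,0,0,0,-0.79,0,0.54,0.25,0,0,0,-0.8,0,0.52,0.29,0,0,0,-0.79,0,0.49,0.33,0,0,0,-0.8,0,0.46,0.37,0,0,0,-0.79,0,0.43,0.41,0,0,0,-0.8,0
-- call 2: 0.4,0.44,0,0,0,-0.79,0,0.36,0.48,0,0,0,-0.8,0,0.32,0.5,0,0,0,-0.79,0,0.27,0.53,0,0,0,-0.8,0,0.23,0.55,0,0,0,-0.79,0,0.18,0.56,0,0,0,-0.8,0,0.14,0.58,0,0,0,-0.79,0,0.08,0.59,0,0,0,-0.8,0
end [0.4833 0.3593 0.1501] 3.2205
```

>>> apply_moves --steps '[0.59,-0.09,0,0,0,-0.79,0,0.59,-0.04,0,0,0,-0.79,0,0.59,0.01,0,0,0,-0.79,0,0.59,0.06,0,0,0,-0.79,0,0.58,0.11,0,0,0,-0.79,0,0.57,0.15,0,0,0,-0.79,0,0.56,0.2,0,0,0,-0.79,0,0.54,0.25,0,0,0,-0.8,0,0.52,0.29,0,0,0,-0.79,0,0.49,0.33,0,0,0,-0.8,0,0.46,0.37,0,0,0,-0.79,0,0.43,0.41,0,0,0,-0.8,0]'

```text
t: 27.13
tool_pos: [0.5024, 0.2184, 0.1486]
orientation: [-0.902, -3.006, 0.004]
force: [0.6, 0.4, -2.5]
opening: 0.0215
gripper_force: 44.9
```

>>> apply_moves --steps '[0.4,0.44,0,0,0,-0.79,0,0.36,0.48,0,0,0,-0.8,0,0.32,0.5,0,0,0,-0.79,0,0.27,0.53,0,0,0,-0.8,0,0.23,0.55,0,0,0,-0.79,0,0.18,0.56,0,0,0,-0.8,0,0.14,0.58,0,0,0,-0.79,0,0.08,0.59,0,0,0,-0.8,0,0,0,0,0,0,0,0,0,0,0,0,0,0,0]'

```text
t: 27.97
tool_pos: [0.4825, 0.3592, 0.1487]
orientation: [0.125, -3.136, 0.003]
force: [0.5, -0.0, -1.1]
opening: 0.0215
gripper_force: 44.9
```

```bash
cat >> h.py <<'E'
def rect(img,cam,z,S=2.0):
    c=eyes.calibration(cam);K=np.array(c["K"]);R=np.array(c["R"]);t=np.array(c["t"])
    J,I=np.meshgrid(np.arange(int(260*S)),np.arange(int(150*S)))
    x=J/S/1000-.13;y=.075-I/S/1000
    W=np.stack([*(T(0)[:,None,None]+x*np.array([np.cos(TY),np.sin(TY)])[:,None,None]+y*np.array([-np.sin(TY),np.cos(TY)])[:,None,None]),np.full(x.shape,z)],-1)
    C=W@R.T+t;u=C[...,:2]/C[...,2:];u=u*(1+c["k1"]*(u**2).sum(-1,keepdims=True))
    return cv2.remap(img,(u[...,0]*K[0,0]+K[0,2]).astype(np.float32),(u[...,1]*K[1,1]+K[1,2]).astype(np.float32),cv2.INTER_CUBIC)
def blocks(img,cam):
    o=rect(img,cam,.053);h=cv2.cvtColor(o,cv2.COLOR_RGB2HSV)
    m=((h[...,1]>110)&(o[...,0]>45)).astype(np.uint8)
    X=np.arange(o.shape[1])/2-130;Y=75-np.arange(o.shape[0])/2
    m[:,np.abs(X)>118]=0;m[np.abs(Y)>62]=0
    m=cv2.morphologyEx(m,cv2.MORPH_OPEN,np.ones((7,7)))
    n,l,st,ce=cv2.connectedComponentsWithStats(m)
    for i in range(1,n):
        if st[i,4]>300:
            r=cv2.minAreaRect(np.argwhere(l==i)[:,::-1].astype(np.float32))
            print(cam,"ctr",round(ce[i][0]/2-130,1),round(75-ce[i][1]/2,1),"size",np.round(np.array(r[1])/2,1),"ang",round(r[2]),"x",st[i,0]/2-130,(st[i,0]+st[i,2])/2-130,"area",st[i,4]/4)
    for y in range(8,292,10): print("".join("#" if m[y,x] else "." for x in range(20,502,4)))
E
python3 - <<'E'
from h import *
p,psi,s=pose();print(np.round(p,4),psi,s["opening"])
a=snap("top","t12");b=snap("scene","s12")
blocks(a,"top");blocks(b,"scene")
E
```

```text
[0.4825 0.3592 0.1487] -3.062045109255843 0.02154270749777899
top ctr -28.3 28.6 size [38.5 42.5] ang 90 x -51.0 -8.0 area 1437.25
top ctr 98.3 26.4 size [40.  27.7] ang 88 x 84.0 113.0 area 1053.5
top ctr 100.3 -22.5 size [29.  39.1] ang 6 x 85.0 116.5 area 1047.25
top ctr -27.4 -26.8 size [39.5 42.5] ang 90 x -50.5 -7.5 area 1419.0
.........................................................................................................................
.........................................................................................................................
.........................................................................................................................
.........................................................................................................................
.................................................................................................................###.....
............................................############......................................................#####......
................................
[... 5684 characters left out ...]
......####################............................................................###.
.#######################################################################################################################.
.#######################################################################################################################.
.#######################################################################################################################.
.........................................................................................................................
.........................................................................................................................
```

```bash
python3 - <<'E'
from h import *
for f,cam in (("t12","top"),("s12","scene")):
    im=cv2.imread(f"pics/{f}.png")[:,:,::-1];o=rect(im,cam,.053)
    print(cam,"x from -64 step 3; y from 60 step -4")
    for y in range(60,-61,-4): print("%4d"%y," ".join("%3d"%o[int((75-y)*2),int((x+130)*2),0] for x in range(-64,4,3)))
E
```

```text
top x from -64 step 3; y from 60 step -4
  60  47  42  41  34  38  38  48  63  54  44  45  37  39  46  42  41  41  52  47  39  44  52  43
  56  41  77  81  32  34  42  45  40  41  74  70  31  48  87  43  37  46  78  67  35  54  94  46
  52  61  89  95  63  51  60  65  72  70  95  91  38  55 102  70  59  44  70  72  49  71 111  54
  48 112 126 131 106  95 101  96 117 116 126 127 102 101 111 105 110 109 115  95  59  86 125  75
  44  60  89 107  72  60  93  60  54  60  78 117 133 135 133 136 138 139 139  96  39  71 118  66
  40  70  97 113  65  54  91 112 115 113 106 113 133 134 130 131 135 134 136  97  35  55 108  67
  36  71  96 110  59  64 123 144 138 137 128 103  83  94 123 132 134 135 136  98  48  79 158 107
  32  72 104 129  58  63 121 139 133 131 131  97  55  71 120 133 134 136 136  98  33  49 102  49
  28  72  95 117  55  58 117 136 133 132 129  99  57  73 121 133 135 135 135  97  32  48 105  48
  24 118 118 127 106  90 120 139 131 129 129 105  59  73 120 135 138 138 133 103  53  79 127 104
  20  76  87 108  64  53 108 136 134 137 138 106  61  73 118 136 136 136 133 103  44  56 
[... 4297 characters left out ...]
2 187 175 172 147 132
 -36 115 120 112 113 128 135 125 127 136 140 142 141 144 169 195 206 209 205 185 157 146 125 107
 -40 107 113 109 106 110 118 124 143 168 175 176 171 159 164 183 196 202 197 175 143 121 111 103
 -44 112 113 113 111 110 111 124 156 187 198 197 190 168 152 155 162 167 164 149 129 114 109 110
 -48 114 114 113 113 112 112 125 161 194 205 205 197 169 137 126 126 129 129 122 117 113 111 112
 -52 113 113 113 113 112 112 121 155 192 204 204 198 173 133 113 112 112 112 111 111 112 112 112
 -56 114 113 114 114 113 113 120 149 185 200 202 198 177 136 115 113 112 111 112 111 113 113 113
 -60 114 114 114 113 112 113 119 146 177 191 194 193 173 136 114 112 112 112 111 111 112 112 111
```

```bash
python3 - <<'E'
from h import *
g=T(-.093);w=T(-.135)
plan([(*g,.15,np.pi+TY,0,18),(*g,.15,np.pi+TY,0,1),(*g,.094,np.pi+TY,0,4),(*g,.094,np.pi+TY,0,1)],start=(.4833,.3593,.1501,3.2205))
E
```

```text
-- call 1: -0.04,-0.63,0,0,0,0.88,0,-0.1,-0.63,0,0,0,0.88,0,-0.16,-0.61,0,0,0,0.88,0,-0.22,-0.6,0,0,0,0.88,0,-0.27,-0.58,0,0,0,0.88,0,-0.32,-0.55,0,0,0,0.88,0,-0.37,-0.52,0,0,0,0.88,0,-0.42,-0.48,0,0,0,0.88,0,-0.46,-0.44,0,0,0,0.88,0,-0.5,-0.39,0,0,0,0.88,0,-0.53,-0.35,0,0,0,0.88,0,-0.56,-0.3,0,0,0,0.88,0
-- call 2: -0.59,-0.24,0,0,0,0.88,0,-0.6,-0.19,0,0,0,0.88,0,-0.62,-0.13,0,0,0,0.89,0,-0.63,-0.08,0,0,0,0.88,0,-0.63,-0.02,0,0,0,0.89,0,-0.64,0.05,0,0,0,0.88,0,0,0,0,0,0,0,0,0,0,0.47,0,0,0,0,0,0,0.47,0,0,0,0,0,0,0.47,0,0,0,0,0,0,0.46,0,0,0,0,0,0,0,0,0,0,0
end [0.5341 0.0199 0.094 ] 1.5596
```

>>> apply_moves --steps '[-0.04,-0.63,0,0,0,0.88,0,-0.1,-0.63,0,0,0,0.88,0,-0.16,-0.61,0,0,0,0.88,0,-0.22,-0.6,0,0,0,0.88,0,-0.27,-0.58,0,0,0,0.88,0,-0.32,-0.55,0,0,0,0.88,0,-0.37,-0.52,0,0,0,0.88,0,-0.42,-0.48,0,0,0,0.88,0,-0.46,-0.44,0,0,0,0.88,0,-0.5,-0.39,0,0,0,0.88,0,-0.53,-0.35,0,0,0,0.88,0,-0.56,-0.3,0,0,0,0.88,0]'

```text
t: 29.07
tool_pos: [0.5174, 0.1309, 0.1506]
orientation: [-1.552, -2.731, 0.001]
force: [-0.9, -0.6, -1.0]
opening: 0.0215
gripper_force: 44.9
```

>>> apply_moves --steps '[-0.59,-0.24,0,0,0,0.88,0,-0.6,-0.19,0,0,0,0.88,0,-0.62,-0.13,0,0,0,0.89,0,-0.63,-0.08,0,0,0,0.88,0,-0.63,-0.02,0,0,0,0.89,0,-0.64,0.05,0,0,0,0.88,0,0,0,0,0,0,0,0,0,0,0,0,0,0,0,0,0,0,0,0,0,0]'

```text
t: 29.82
tool_pos: [0.5343, 0.0198, 0.1507]
orientation: [-2.233, -2.209, 0.0]
force: [0.4, 0.7, -2.5]
opening: 0.0219
gripper_force: 44.9
```

```bash
python3 -c "
from h import *
gt()"
```

```text
grip tray [-9.2900e-02  3.0000e-04  1.5070e-01  1.5601e+00] tine -0.0179 [ 0.43  0.74 -2.51] 29.8167
```

>>> apply_moves --steps '[0,0,0.6,0,0,0,0,0,0,0.6,0,0,0,0,0,0,0.5,0,0,0,0,0,0,0.19,0,0,0,0,0,0,0,0,0,0,0,0,0,0,0,0,0,0]'

```text
t: 30.32
tool_pos: [0.5346, 0.0205, 0.0945]
orientation: [-2.232, -2.21, 0.0]
force: [0.4, 0.2, -1.1]
opening: 0.0216
gripper_force: 44.9
```

>>> apply_moves --steps '[0.2,0,0,0,0,0,0,0.4,0,0,0,0,0,0,0.4,0,0,0,0,0,0,0.3,0,0,0,0,0,0,0,0,0,0,0,0,0,0,0,0,0,0,0,0]'

```text
t: 30.82
tool_pos: [0.5353, 0.06, 0.0944]
orientation: [2.231, 2.211, 0.0]
force: [-0.3, 0.6, -1.2]
opening: 0.0217
gripper_force: 44.9
```

>>> apply_moves --steps '[0,0,-0.4,0,0,0,0,0,0,-0.8,0,0,0,0,0,0,-0.7,0,0,0,0,0,0,0,0,0,0,0,0,0,0,0,0,0,0]'

```text
t: 31.23
tool_pos: [0.5367, 0.0586, 0.1534]
orientation: [2.232, 2.207, 0.004]
force: [-0.1, 0.2, -2.4]
opening: 0.0215
gripper_force: 44.9
```

```bash
python3 - <<'E'
from h import *
gt();im=snap("scene","s13");o=rect(im,"scene",.053)
for y in range(60,-61,-6): print("%4d"%y," ".join("%3d"%o[int((75-y)*2),int((x+130)*2),0] for x in range(-118,4,5)))
E
```

```text
grip tray [-0.1316  0.0022  0.1534  1.5594] tine -0.0566 [-0.07  0.24 -2.43] 31.2333
  60 172 177 195 196 186 185 193 189 178 185 182 187 173 171 180 191 179 175 179 185 179 175 177 184 176
  54 152 116 146 139 154 140 136 129 123 140 126 121 110 110 113 119 123 136 138 130 132 127 115 118 106
  48 153 102 132 113 145 127 112 110 111 111 102  93  93  85  93 100  97 113 135 115 119 112 100  90  80
  42 155 100 135 114 151 133 140 144 146 139 132 111 101  96  98 114  96  97 116 115 117 117 109  92  84
  36 166 108 123 113 140 133 174 188 188 188 185 164 128 109 104 115  96  97 113 115 116 116 105  96  82
  30 159 109 129 113 152 140 173 199 197 197 196 189 136 112 100 103  98  96 113 115 117 115 103 100  83
  24 165 105 126 108 141 135 176 200 200 197 196 194 142 108 105 108 109  97 117 122 119 116 108 106  84
  18 159 112 132  96 122 123 169 195 181 179 184 190 135 106 104 107 100  99 146 155 142 120 103  99  83
  12 157 104 142 107 128 107 139 148 121 120 125 130 102  91  91  89  96  87 124 128 124 115  97 102  84
   6 156 109 141 113 112 111 133 132  96  96  95 101  89  86  91  94  
[... 489 characters left out ...]
16 117 117 115 116 115 116 117 117 104  96 113 114 117 117 116 118 114
 -30 115 129 145 131 161 153 116 118 119 116 116 115 116 114 111 113 100  95 113 115 117 117 115 116 107
 -36 109 101 112 100 113 111 113 126 114 110 107 103 104 103  90  87  89  93 111 115 117 117 104  97  84
 -42 119 100 112 107 109 107 111 119 110 107 101  91  89  89  85  82  83  93 108 108 111 109  98  86  81
 -48 151 105 113 112 112 112 112 111 110 110 105  95  93  92  94  92  92  95 106  99  97  97  94  91  91
 -54 161 112 113 112 112 112 112 111 111 111 105  96  96  96  95  96  95  96 106 101  95  94  94  94  95
 -60 161 110 112 113 112 112 112 112 112 111 103  97  96  96  96  95  95  95 104 104  94  94  93  93  93
```

```bash
python3 - <<'E'
from h import *
eyes.read_camera("scene");gt()
plan([(.4832,.3592,.15,3.22,0,18)])
E
```

```text
grip tray [-1.3170e-01  2.0000e-04  1.5050e-01  1.5595e+00] tine -0.0567 [ 0.21  0.49 -2.46] 31.3333
-- call 1: 0.56,-0.1,0,0,0,-0.88,0,0.56,-0.05,0,0,0,-0.88,0,0.56,0,0,0,0,-0.88,0,0.56,0.05,0,0,0,-0.88,0,0.55,0.11,0,0,0,-0.88,0,0.54,0.16,0,0,0,-0.88,0,0.53,0.2,0,0,0,-0.88,0,0.51,0.25,0,0,0,-0.88,0,0.48,0.3,0,0,0,-0.88,0,0.45,0.34,0,0,0,-0.88,0,0.42,0.38,0,0,0,-0.88,0,0.38,0.42,0,0,0,-0.88,0
-- call 2: 0.34,0.45,0,0,0,-0.88,0,0.3,0.48,0,0,0,-0.88,0,0.25,0.51,0,0,0,-0.88,0,0.2,0.53,0.01,0,0,-0.89,0,0.15,0.54,0,0,0,-0.88,0,0.11,0.55,0.01,0,0,-0.89,0
end [0.4831 0.3591 0.1499] 3.2204
```

>>> apply_moves --steps '[0.56,-0.1,0,0,0,-0.88,0,0.56,-0.05,0,0,0,-0.88,0,0.56,0,0,0,0,-0.88,0,0.56,0.05,0,0,0,-0.88,0,0.55,0.11,0,0,0,-0.88,0,0.54,0.16,0,0,0,-0.88,0,0.53,0.2,0,0,0,-0.88,0,0.51,0.25,0,0,0,-0.88,0,0.48,0.3,0,0,0,-0.88,0,0.45,0.34,0,0,0,-0.88,0,0.42,0.38,0,0,0,-0.88,0,0.38,0.42,0,0,0,-0.88,0]'

```text
t: 32.33
tool_pos: [0.4993, 0.2595, 0.1492]
orientation: [-0.733, -3.052, 0.003]
force: [0.3, -0.0, -1.7]
opening: 0.0216
gripper_force: 44.9
```

>>> apply_moves --steps '[0.34,0.45,0,0,0,-0.88,0,0.3,0.48,0,0,0,-0.88,0,0.25,0.51,0,0,0,-0.88,0,0.2,0.53,0.01,0,0,-0.89,0,0.15,0.54,0,0,0,-0.88,0,0.11,0.55,0.01,0,0,-0.89,0,0,0,0,0,0,0,0,0,0,0,0,0,0,0,0,0,0,0,0,0,0,0,0,0,0,0,0,0]'

```text
t: 33.17
tool_pos: [0.4833, 0.3583, 0.1499]
orientation: [0.121, -3.138, 0.002]
force: [-0.1, -0.2, -2.1]
opening: 0.0219
gripper_force: 44.9
```

```bash
python3 - <<'E'
from h import *
p,psi,s=pose();print(np.round(p,4),psi,s["opening"])
a=snap("top","t14");b=snap("scene","s14")
blocks(a,"top")
o=rect(b,"scene",.053)
for y in range(60,-61,-6): print("%4d"%y," ".join("%3d"%o[int((75-y)*2),int((x+130)*2),0] for x in range(-100,4,4)))
E
```

```text
[0.4833 0.3583 0.1499] -3.064721597427669 0.021850158625415103
top ctr -21.4 29.0 size [39.5 26.5] ang 90 x -35.0 -8.0 area 973.25
top ctr 98.3 26.3 size [39.9 27.8] ang 88 x 84.0 113.0 area 1055.25
top ctr -71.0 24.5 size [28. 38.] ang 90 x -90.0 -51.5 area 995.25
top ctr 100.3 -22.5 size [29.  39.1] ang 5 x 85.0 116.0 area 1042.5
top ctr -21.1 -27.1 size [39.5 26. ] ang 90 x -34.0 -7.5 area 986.5
top ctr -69.7 -27.5 size [26.5 38. ] ang 90 x -89.0 -50.5 area 967.0
.........................................................................................................................
.........................................................................................................................
.........................................................................................................................
.........................................................................................................................
.................................................................................................................###.....
...................
[... 4497 characters left out ...]
51 146 140 174 198 201 203 205 202 185 162 142
 -30 151 167 150 163 199 206 205 200 198 197 198 199 181 161 149 148 136 170 199 201 203 206 200 183 177 148
 -36 108 117 112 130 170 183 183 169 167 167 172 179 160 120 108 117 125 171 197 200 204 209 198 165 146 117
 -42 110 111 109 114 124 127 127 121 121 122 125 128 123 110 108 110 117 148 171 175 179 186 176 147 118 110
 -48 114 114 114 114 113 112 112 112 112 112 112 112 112 112 113 112 112 118 125 126 128 129 126 119 113 112
 -54 114 114 114 113 114 113 113 113 114 113 114 114 113 113 112 113 112 113 112 112 112 113 113 112 112 112
 -60 115 114 114 114 115 115 114 114 113 113 114 113 113 112 113 114 114 113 112 112 112 112 112 111 111 112
```

>>> apply_moves --steps '[0,0.03,0.6,0,0,0,0,0,0,0.9,0,0,0,0,0,0,0.8,0,0,0,0,0,0,0.5,0,0,0,0,0,0,0.3,0,0,0,0,0,0,0.2,0,0,0,0,0,0,0.1,0,0,0,0,0,0,0,0,0,0,0,0,0,0,0,0,0,0]'

```text
t: 34.02
tool_pos: [0.4841, 0.3607, 0.0498]
orientation: [-0.124, 3.138, 0.001]
force: [0.4, -0.1, -1.7]
opening: 0.022
gripper_force: 44.9
```

```bash
python3 -c "
from h import *
feel(3);p,psi,s=pose();print(np.round(p,4),psi)"
```

```text
[ 0.5377  0.1222 -1.447   0.0842 -0.1335  0.0072  0.05  ] 34.1167
[0.4842 0.3608 0.05  ] -3.062362253944185
```

>>> apply_moves --steps '[0,-0.04,0.07,0,0,0,0,0,0,0.06,0,0,0,0,0,0,0,0,0,0,0,0,0,0,0,0,0,0]'

```text
t: 34.5
tool_pos: [0.4839, 0.3593, 0.0452]
orientation: [-0.124, 3.138, 0.001]
force: [0.9, -0.7, 1.1]
opening: 0.0217
gripper_force: 44.9
```

```bash
python3 -c "
from h import *
feel(3);p,psi,s=pose();print(np.round(p,4),psi)"
```

```text
[ 0.7122 -0.5762  1.1176  0.0195 -0.267   0.0067  0.0452] 34.6
[0.4839 0.3593 0.0452] -3.062354252666079
```

Seated (the force rose to about 3 N of support). Next I release and rise.

>>> apply_moves --steps '[0,0,0,0,0,0,60,0,0,0,0,0,0,60,0,0,0,0,0,0,60,0,0,0,0,0,0,60,0,0,0,0,0,0,60,0,0,0,0,0,0,60,0,0,0,0,0,0,60,0,0,0,0,0,0,60]'

```text
t: 35.32
tool_pos: [0.4834, 0.3591, 0.0447]
orientation: [-0.124, 3.139, 0.0]
force: [1.3, -0.2, -0.4]
opening: 0.0559
gripper_force: 0.0
```

>>> apply_moves --steps '[0,0,-0.4,0,0,0,60,0,0,-0.8,0,0,0,60,0,0,-1,0,0,0,60,0,0,-1,0,0,0,60,0,0,-1,0,0,0,60,0,0,-0.6,0,0,0,60,0,0,0,0,0,0,60,0,0,0,0,0,0,60]'

```text
t: 35.98
tool_pos: [0.4844, 0.3597, 0.1911]
orientation: [-0.124, 3.136, 0.003]
force: [0.3, -0.8, -0.2]
opening: 0.056
gripper_force: 0.0
```

```bash
python3 - <<'E'
from h import *
p,psi,s=pose();print(np.round(p,4),s["opening"],s["force"])
a=snap("top","t15");b=snap("scene","s15")
for cam in("top","scene"):
  for n in("rake_grip","rest_seat"):
    r=eyes.place_of(cam,n);print(cam,n,[(np.round(q["xy"],1),q["conf"],np.round(onz(cam,q["xy"],.08),3)) for q in r[:1]])
b0=cv2.imread("pics/scene0.png").astype(int);b1=cv2.imread("pics/s15.png").astype(int)
d=np.abs(b0-b1).max(2)[235:285,425:485];print("diff",(d>40).sum(),d.mean())
E
```

```text
[0.4844 0.3597 0.1911] 0.05604613444963912 [ 0.30983404 -0.76102608 -0.17679219]
top rake_grip [(array([182.7, 257.1]), 0.83, array([0.494, 0.364, 0.08 ]))]
top rest_seat [(array([184.9, 263.2]), 0.74, array([0.478, 0.358, 0.08 ]))]
scene rake_grip [(array([451.7, 244.7]), 0.68, array([0.493, 0.362, 0.08 ]))]
scene rest_seat [(array([253.9, 246. ]), 0.32, array([ 0.599, -0.154,  0.08 ]))]
diff 30 7.356333333333334
```

```bash
python3 -c "
from h import *
print(robot.close_job())"
```

```text
the job is handed in; nothing more can be done
None
```

The job is handed in: by the last camera check the six blocks lie flat on the mesh, two in each third, and the rake is back on its rest and let go. No verdict was returned. Mesh force read about 2–3 N at most (limit 8 N), and the run took about 36 of the 72 s. I did not check the bystanders for movement at the end.

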